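Refit the washed cassette in the bathroom humidifier

ROBOT

A 6-joint arm with a two-finger parallel gripper is mounted at the origin on the work surface. World frame = base frame: x ahead of the robot, y to its left, z up, the work surface at z = 0. Lengths are in m, angles in rad, forces in N, time in s.
With the tool pointing down it reaches from about 0.275 to 0.725 m from the base axis. Payload 15.9 kg.
Tool frame: the origin (TCP) lies on the centre line of the jaws, within the pads' length; the fingertips stand 25 mm ahead of it and the grasp point (between the pads) lies 6 mm ahead of it (arm.tip_reach is the distance from the TCP to the fingertips, in m); z points along the fingers, y is the line along which they close (so a half turn about z gives the same grasp; the last joint's range is limited). The gripper opens to 85 mm and grips with 20 to 120 N. Pads are 22 mm wide; open, the fingers measure 114 mm over their backs; the gripper's body (76 mm by 85 mm) begins 54 mm behind the grasp point. The pads swing forward as they close: fully open they stand 13 mm farther back than shut.
Start: joints at [1.31, 0.213, -0.034, 1.323, 0, 1.571], TCP at [0.129, 0.483, 0.225] pointing down, gripper open.
Joint ranges: [-2.98, 2.98], [-0.74, 1.72], [-1.14, 1.35], [-2.1, 2.04], [-1.57, 1.44], [-3.14, 3.14]. Speed limits (rad/s): [1.89, 1.89, 2.39, 2.57, 3.14, 3.14].

INTERFACE

Orientations are given as a 3x3 rotation matrix whose columns are the frame's x, y, z axes.
In Python, from bench import readout, capture, get_calibration, arm, outline_of gives the robot as it stands.
- The arm moves only by the tool move_arm, never from a script. Its argument "increments" is a list of rows, each an object with "dp": the shift along the tool's x, y, z in m, a list of three; "twist": the turn, a rotation vector about the tool's x, y, z in degrees, a list of three; "grip": the finger opening in m, from 0 to 0.0854. In form: [{"dp": [tx, ty, tz], "twist": [rx, ry, rz], "grip": grip}, ...]. A call has 1 to 12 rows; each row shifts and turns the commanded pose from where the row before left it, along the tool's axes as they then stand; what a row does not reach is not made up. A row lasts 1/12 s, in which the tool goes at most 41.7 mm and 7.16 degrees, less where a joint would pass 70% of its speed; a pose out of reach is approached as far as the arm can. A call is refused whole if a number of a shift passes 0.0417 or a number of a turn 7.16, either way. A call with a gripper value outside its range is refused whole. The fingers move at their own pace and stop on an object; the grip force is fixed at half the most. Time passes only in rows, so rows that do not move let the fingers close. It gives the time, the measured TCP pose, the force, the opening and the grip force at its end, in the units of the state.
- readout.get_obs(): the state, without advancing time (a new reading comes with each control period).
- capture(name): name is "side" or "top"; returns the picture (384x512x3 uint8, blue, green, red); there is no depth.
- get_calibration(name): a dict with "intrinsics" (3x3 intrinsics, pixels), "D" ([k1, k2, p1, p2, k3] as OpenCV has them; the pictures are not rectified), "R" (3x3) and "t" (3): a world point X has camera coordinates R X + t. Camera axes: x right, y down, z forward; pixel columns grow to the right and rows downward; lengths in m; the calibration is good to about 2 mm. A picture is of the moment at which its call begins. get_calibration takes no time and is no camera call.
- arm.hand_in(): hands the job in; it is judged then, once.
Trained networks look in the newest picture that a camera, given by its name, has taken for a name from the list of things; names that differ only in an ending like _2 or _b are one class to them, and where a whole thing is asked for, a point or a joint stands for the part that bears it (a point fixed in the world has none). Each returns a list of dicts, best first, with "score" (0 to 1); they miss things now and then, are a little off and sometimes report something else, mostly with a low value. They report only what shows in the picture. A call takes as long as a camera call.
- outline_of(camera, name): "region" (384x512 bool, what is visible of it) and "xy" ([column, row] in pixels, amid what is visible of it).
The state is a dict: "time": time; "qpos": joint angles; "qvel": joint speeds; "joint_torque": joint torques, N m; "position": TCP position; "orientation": TCP orientation; "ft_force": force on the tool from outside, world axes, zero at the start; "wrist_torque": the same for the moment, N m; "grip_width": opening from 0.0 (shut) to 1.0 (fully open); "gripper_force": force on a finger pad.
Only numpy, scipy, OpenCV 4.12 (cv2) and the standard library are available. Lean on these libraries where they do the work, as an engineer would, in place of code of your own. Each camera call takes 0.05 s, during which the arm holds its last target. There are 200 camera calls.

TASK

The humidifier's flat grille cassette has been washed and is drying upright in the teak rack: put it back. Lift the water tank off the humidifier by its handle and stand it on the stone drip mat, slide the cassette all the way down into the slot in the humidifier's basin, seat the tank squarely back on the basin, and then press the power button to switch it on. Keep the tank upright, let neither the tank nor the cassette drop, and leave everything else where it is.

Things in the scene. Friction and masses are not known exactly. Their poses are not given: they have to be found in the camera images.
- humidifier: Fixed white humidifier base. Open square basin, 146 mm outside, 132 mm inside, rim 100 mm and inner floor 12 mm above the ledge, the cassette slot in its middle; on its -x side a nose 110 mm wide, 55 mm high, reaching 168 mm from the basin's centre, carries the power button. The seated tank covers the basin. Origin: on the ledge under the basin's centre; x away from the nose, z up.
- slot (a point): Middle of the cassette slot, on the basin floor where the home cassette's origin lies. Slot 103 mm long (y) x 12 mm wide (x), open at the top: two facing upright grooves between grey posts, each taking 12 mm of the cassette's edge, open in the middle. Cheeks straight to 50 mm above this point, flared mouth to 60 mm. Axes as the humidifier's.
- seat (a point): Where the tank's origin lies when it is seated, axes as the humidifier's: 88 mm above the ledge, 12 mm below the basin's rim. The tank's foot hangs inside the basin with 3 mm of play all round and its body rests on the rim; it sits down only if the cassette is fully home.
- tank: Empty square water tank of frosted plastic, about 0.45 kg. Foot 126 x 126 mm, 12 mm high (lowest 5 mm only 118 mm square); above it the body, 140 x 140 mm, up to 97 mm; a bar handle over the top. Origin: centre of its underside; z up, y along the handle. Starts seated on the humidifier.
- tank_handle (a point): Middle of the tank's handle bar, 135 mm above the tank's origin. The bar runs along the tank's y, 104 mm long, section 14 x 14 mm; 31 mm of free space under it, 80 mm between its two posts.
- cassette: Flat white framed grille, a slab 9 mm thick (x), 100 mm wide (y), 72 mm tall (z), 0.09 kg; lowest 5 mm stepped in to 6 x 96 mm as a lead-in. Can be pinched anywhere across its thickness, best at the middle of its top edge. Fore and aft are alike. Origin: centre of its underside. Starts upright in one of the rack's two slots.
- rack: Low teak drying rack, 150 (x) x 100 (y) mm, fixed, left or right of the humidifier. Rails, top 20 mm above the ledge, carry 8 mm pins up to 62 mm at y = +-30 mm, making two slots 14 mm wide at x = -37.5 and +37.5 mm: one holds the cassette, the other the pocket mirror. Origin: on the ledge under its centre.
- mat: Square grey stone drip mat 170 x 170 x 10 mm, fixed, bare, on the other side of the humidifier from the rack. Origin: centre of its underside.
- power (a joint): Travel of the round white power button on top of the humidifier's nose: 0 released, 0.006 m fully down (5 N); springs back. It switches when pressed beyond about 4 mm.
- power_top (a point): Centre of the button's top face, 26 mm across, 73 mm above the ledge when released, 135 mm in front of the basin's centre (65 mm from the seated tank's side). Pressed straight down.
- mirror: Pocket mirror in a dark wooden frame, solid, 8 x 80 x 95 mm tall, standing in the other slot of the rack. Not to be moved. Origin: centre of its underside.
- soap_dish: White ceramic soap dish 85 x 125 x 22 mm with the soap in it. Not to be moved. Origin: centre of its underside.
- soap: Cream bar of soap 52 x 82 x 24 mm lying in the dish. Not to be moved. Origin: centre of its underside.
- perfume: Amber glass perfume bottle 32 x 52 mm, with a round stopper, 100 mm tall. Not to be moved. Origin: centre of its underside.
- tweezers: Brushed steel tweezers, 105 mm long, lying flat, 7 mm high. Not to be moved. Origin: underside, middle of the length.
- floss: Closed white plastic floss case 42 x 54 x 17 mm. Not to be moved. Origin: centre of its underside.
- tumbler: White ceramic tumbler, 72 mm wide, 95 mm tall. Not to be moved. Origin: centre of its underside.
- jar: Cream jar with a metal cap, 60 mm wide, 55 mm tall. Not to be moved. Origin: centre of its underside.

How it is judged:
By the outcome, as a careful person would: the job done as asked, in the order asked, and still so for the second after the job is handed in, with the robot touching nothing.
It also fails if it takes over 72 s, if anything falls off the work surface, if the arm or the gripper's body presses on something with over 40 N, if the wrist force passes 120 N, or if a joint passes its speed limit or range.

## Working session

There is one attempt and no reset: what is moved stays moved. The work goes in short steps, Python scripts to look and compute and a tool call to move; the robot and the scene stay as the last step left them, time stands still between calls to the robot, and variables do not carry over. Pictures are saved under pics/ and viewed, at most 10 in all, crops included, and the job is handed in when it is done.

Besides the shell and the picture viewer there is one more tool, called after "Request:" in YAML: its name, and indented under it one key for each argument. move_arm: Moves the arm, as the interface text tells. Its arguments: {"type":"object","properties":{"increments":{"type":"array","items":{"type":"object","properties":{"dp":{"type":"array","items":{"type":"number"}},"twist":{"type":"array","items":{"type":"number"}},"grip":{"type":"number"}}}}},"required":["increments"]}

```bash
mkdir -p pics; ls; cat > s1.py <<'E'
from bench import *
import cv2,numpy as np
np.set_printoptions(precision=4,suppress=True)
o=readout.get_obs();print(o['time'],o['position'],o['orientation'])
for c in ('side','top'):
    cv2.imwrite(f'pics/{c}0.png',capture(c))
    k=get_calibration(c);print(c,k['intrinsics'],k['D'],-k['R'].T@k['t'],k['R'])
    for n in ('humidifier','tank','tank_handle','cassette','rack','mat','power','mirror'):
        for r in outline_of(c,n)[:2]:
            g=r['region'];ys,xs=np.nonzero(g)
            print(n,round(r['score'],2),r['xy'],g.sum(),xs.min(),xs.max(),ys.min(),ys.max())
            np.save(f'pics/{c}_{n}.npy',g) if r['score']>.5 else 0
E
python3 s1.py
```

```text
pics
0.0 [0.1288 0.4828 0.2249] [[-0.9662  0.2579 -0.0003]
 [ 0.2579  0.9662 -0.001 ]
 [ 0.     -0.0011 -1.    ]]
side [[378.7064   0.     254.1954]
 [  0.     378.7064 192.8114]
 [  0.       0.       1.    ]] [0.0058 0.     0.     0.     0.    ] [ 0.464  -0.7415  0.9419] [[ 0.9959 -0.0899  0.0104]
 [-0.0603 -0.7452 -0.6641]
 [ 0.0675  0.6608 -0.7475]]
humidifier 0.65 [340.1, 257.4] 849 327 356 241 279
humidifier 0.64 [244.8, 223.9] 2257 213 295 196 242
tank 0.67 [271.3, 191.7] 2796 246 298 157 219
cassette 0.9 [263.8, 308.8] 377 255 273 284 328
cassette 0.41 [222.9, 205.1] 49 222 229 201 208
rack 0.61 [243.8, 322.4] 928 217 281 292 347
rack 0.43 [265.4, 306.3] 322 255 272 283 328
mat 0.96 [226.2, 138.0] 1418 203 250 125 157
mat 0.62 [198.5, 181.7] 165 189 206 173 187
mirror 0.52 [235.7, 312.9] 265 227 240 290 334
top [[451.5699   0.     258.1366]
 [  0.     451.5699 195.2707]
 [  0.       0.       1.    ]] [-0.0089  0.      0.      0.      0.    ] [ 0.2878 -0.0096  1.4402] [[-0.0241 -0.9997  0.0046]
 [-0.9816  0.0228 -0.1894]
 [ 0.1892 -0.0091 -0.9819]]
humidifier 0.97 [257.4, 220.6] 1404 235 282 202 242
tank 0.8 [263.4, 176.7] 2404 235 287 152 206
tank_handle 0.68 [261.7, 181.1] 2487 235 288 152 206
cassette 0.71 [358.8, 201.5] 183 341 375 194 207
rack 0.79 [366.3, 206.9] 470 337 379 190 239
mat 0.67 [142.2, 226.3] 2797 111 166 202 255
mat 0.45 [363.5, 199.4] 202 342 375 193 206
power 0.28 [305.7, 274.3] 7 307 308 274 277
mirror 0.42 [364.7, 225.0] 152 350 381 217 229
```

```bash
python3 - <<'E'
import cv2
a=cv2.imread('pics/side0.png')[90:370,150:400];cv2.imwrite('pics/side0c.png',cv2.resize(a,None,fx=2.1,fy=2.1,interpolation=cv2.INTER_CUBIC))
a=cv2.imread('pics/top0.png')[120:310,95:400];cv2.imwrite('pics/top0c.png',cv2.resize(a,None,fx=2.6,fy=2.6,interpolation=cv2.INTER_CUBIC))
E
```

```text
(no output)
```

View pics/side0c.png

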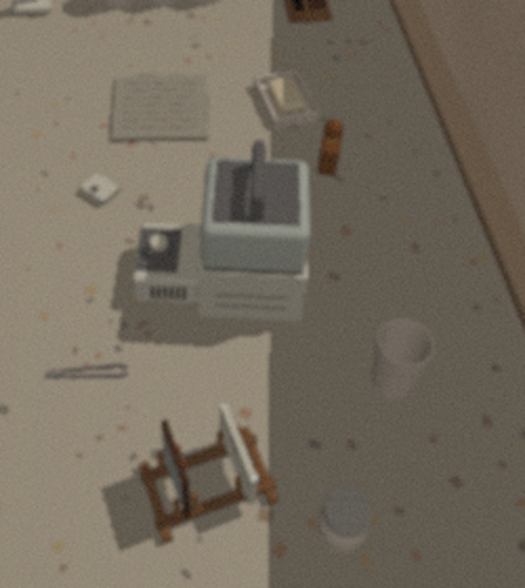

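View pics/top0c.png

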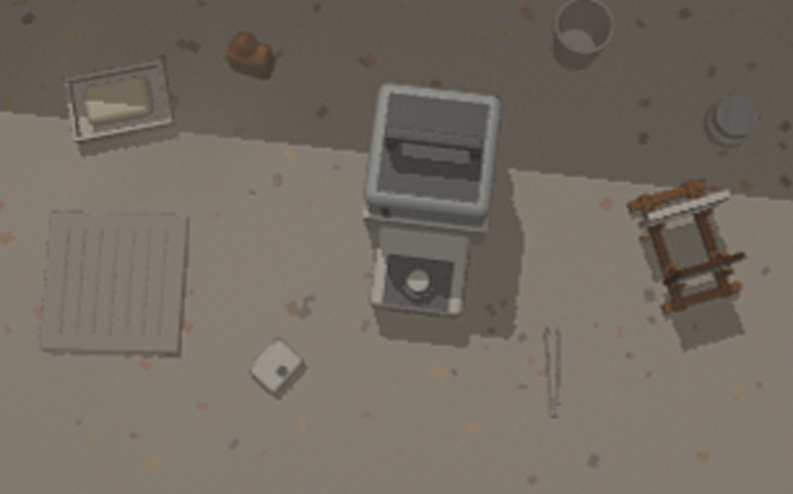

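Both views show the humidifier with its nose toward the robot, the mat to the left of it (top crop ~115,280) and the rack to the right (~690,245). The cassette is in the rack's far slot and the mirror in its near slot. I'll average some frames and enlarge them for keypoints.

```bash
python3 - <<'E'
from bench import *
import cv2,numpy as np
for c in ('side','top'):
    m=np.mean([capture(c).astype(float) for _ in range(6)],0);np.save(f'pics/{c}_avg.npy',m)
def crop(c,x0,x1,y0,y1,f):
    a=np.load(f'pics/{c}_avg.npy')[y0:y1,x0:x1]
    a=np.clip((a-20)*1.25,0,255).astype(np.uint8)
    a=cv2.resize(a,None,fx=f,fy=f,interpolation=cv2.INTER_CUBIC)
    for x in range(x0+(-x0)%10,x1,10):
        cv2.line(a,(int((x-x0+.5)*f),0),(int((x-x0+.5)*f),6),(0,0,255),1);cv2.putText(a,str(x),(int((x-x0)*f)-8,16),0,.33,(0,0,255),1)
    for y in range(y0+(-y0)%10,y1,10):
        cv2.line(a,(0,int((y-y0+.5)*f)),(6,int((y-y0+.5)*f)),(0,0,255),1);cv2.putText(a,str(y),(7,int((y-y0+.5)*f)+4),0,.33,(0,0,255),1)
    return a
def two(n,a,b):
    h=max(a.shape[0],b.shape[0]);z=np.zeros((h,a.shape[1]+b.shape[1]+4,3),np.uint8)
    z[:a.shape[0],:a.shape[1]]=a;z[:b.shape[0],-b.shape[1]:]=b;cv2.imwrite(n,z);print(z.shape)
two('pics/A.png',crop('side',205,305,150,248,4.2),crop('top',230,292,146,246,6))
two('pics/B.png',crop('side',210,290,275,355,4.8),crop('top',330,390,185,250,6.8))
E
```

```text
(600, 796, 3)
(442, 796, 3)
```

View pics/A.png

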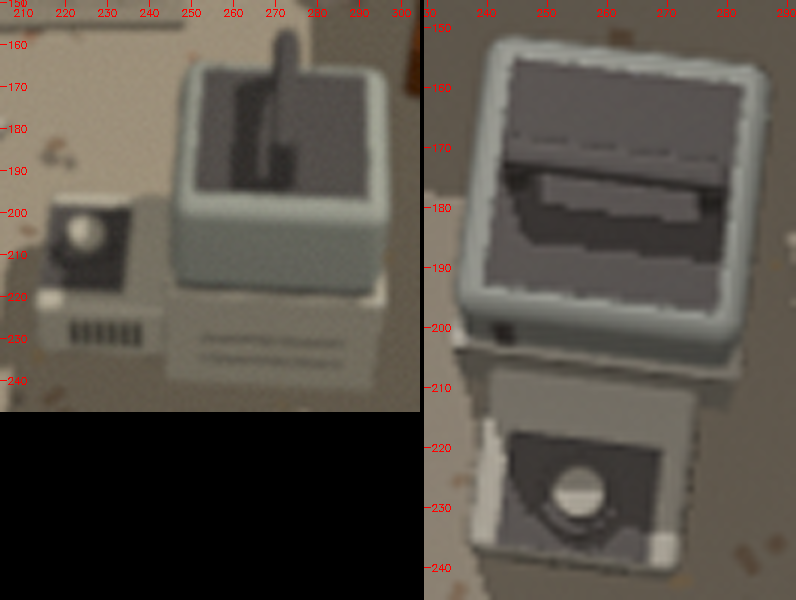

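View pics/B.png

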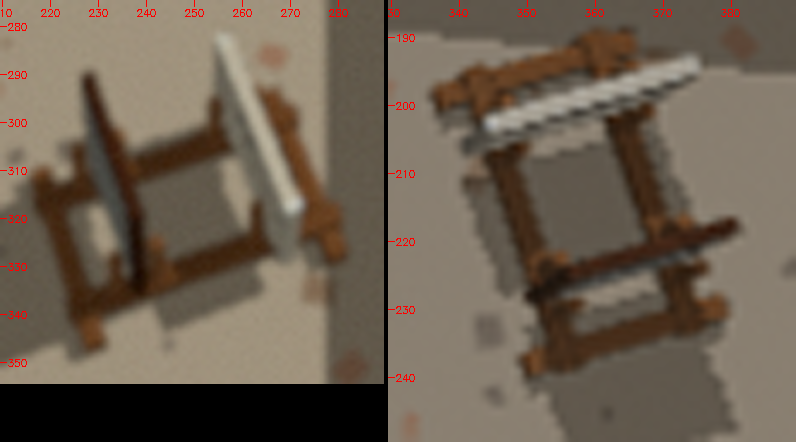

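The humidifier, button, cassette and mirror show clearly in the enlargements. Next step: fit poses from hand-read keypoints in both views, then refine by image gradients.

```bash
cat > u.py <<'E'
import cv2,numpy as np
from bench import get_calibration
from scipy.optimize import least_squares,minimize
np.set_printoptions(precision=4,suppress=True)
K={c:get_calibration(c) for c in ('side','top')}
def proj(c,X):
    k=K[c];return cv2.projectPoints(np.asarray(X,float).reshape(-1,3),cv2.Rodrigues(np.array(k['R']))[0],np.array(k['t'],float),np.array(k['intrinsics']),np.array(k['D']))[0][:,0]
def T(p,X):
    x,y,z,a=p;c,s=np.cos(a),np.sin(a);return np.asarray(X,float)@np.array([[c,s,0],[-s,c,0],[0,0,1]])+[x,y,z]
def fit(kp,p0):   # kp: {cam:[(model xyz, px)]}
    f=lambda p:np.concatenate([(proj(c,T(p,[m for m,_ in v]))-np.array([q for _,q in v])).ravel() for c,v in kp.items()])
    r=least_squares(f,p0,loss='soft_l1',x_scale=[.01,.01,.01,.1]);return r.x,r.fun.reshape(-1,2)
def refine(segs,p0,img,sig,free=(0,1,2,3)):  # segs {cam:[(a,b)]}, maximise mean gradient across edge
    G={}
    for c in segs:
        g=cv2.GaussianBlur(img[c].mean(2).astype(np.float32),(0,0),sig);G[c]=(cv2.Sobel(g,5,1,0),cv2.Sobel(g,5,0,1))
    free=list(free)
    def cost(d):
        p=np.array(p0,float);p[free]+=np.array(d)*np.array([.001,.001,.001,.01])[free];s=0
        for c,v in segs.items():
            for a,b in v:
                q=proj(c,T(p,np.linspace(a,b,25))).astype(np.float32);t=q[-1]-q[0];n=np.array([-t[1],t[0]])/np.hypot(*t)
                gx,gy=[cv2.remap(g,q[:,0],q[:,1],cv2.INTER_CUBIC).ravel() for g in G[c]]
                s-=abs((gx*n[0]+gy*n[1]).mean())**.5*np.hypot(*t)
        return s
    r=minimize(cost,np.zeros(len(free)),method='Nelder-Mead',options=dict(initial_simplex=np.vstack([np.zeros(len(free)),2*np.eye(len(free))]),xatol=.02,fatol=1e-4))
    p=np.array(p0,float);p[free]+=r.x*np.array([.001,.001,.001,.01])[free];return p,cost(np.zeros(len(free))),r.fun
def img(s='avg'): return {c:np.load(f'pics/{c}_{s}.npy') for c in K}
E
cat > f.py <<'E'
from u import *
S=lambda u,v:(u/4.2+204.5,v/4.2+149.5); P=lambda u,v:((u-424)/6+229.5,v/6+145.5)
t,h=.185,.07
kp={'top':[((h,h,t),P(487,38)),((h,-h,t),P(768,68)),((-h,-h,t),P(737,335)),((-h,h,t),P(457,308)),((-.168,.055,.055),P(472,547)),((-.168,-.055,.055),P(676,570)),((-.135,0,.073),P(578,491)),((-.073,.073,.1),P(455,345)),((-.073,-.073,.1),P(740,375))],
'side':[((-h,h,t),S(188,65)),((h,h,t),S(387,68)),((h,-h,t),S(387,215)),((-h,-h,t),S(178,213)),((-.135,0,.073),S(87,232)),((-.073,-.073,0),S(165,385)),((.073,-.073,0),S(372,390)),((-.168,-.055,.055),S(38,297))]}
p,r=fit(kp,[.3,0,0,0]);print('H',p);print(r.T)
e=lambda x0,y0,x1,y1,z:((x0,y0,z),(x1,y1,z))
g=.055
seg={'top':[e(h,-g,h,g,t),e(-g,h,g,h,t),e(-g,-h,g,-h,t),e(-.168,-.05,-.168,.05,.055),e(-.073,-.06,-.073,.06,.1)],
'side':[e(h,-g,h,g,t),e(-g,h,g,h,t),e(-h,-g,-h,g,t),e(-.06,-.073,.06,-.073,0),((.073,-.073,.02),(.073,-.073,.08)),e(-.07,-.07,.07,-.07,.1)]}
I=img()
for s in (1.5,.8):
    q=refine(seg,p,I,s);print(s,*q)
S=lambda u,v:(u/4.8+209.5,v/4.8+274.5); P=lambda u,v:((u-388)/6.8+329.5,v/6.8+184.5)
kp={'top':[((0,.05,.072),P(487,127)),((0,-.05,.072),P(699,63))],'side':[((0,.05,.072),S(222,33)),((0,-.05,.072),S(296,209)),((0,-.05,0),S(288,262))]}
p,r=fit(kp,[.3,-.3,.02,.3]);print('C',p);print(r.T)
a,b,c=.0045,.046,.072
seg={'top':[e(a,-b,a,b,c),e(-a,-b,-a,b,c)],'side':[e(a,-b,a,b,c),e(-a,-b,-a,b,c),((a,-.05,.04),(a,-.05,.07))]}
for s in (1.5,.8): print(s,*refine(seg,p,I,s))
for cam in K:
    m=np.load(f'pics/{cam}_mat.npy').astype(np.uint8);bx=cv2.boxPoints(cv2.minAreaRect(cv2.findNonZero(m)));k=K[cam]
    d=cv2.undistortPoints(bx.reshape(-1,1,2),np.array(k['intrinsics']),np.array(k['D']))[:,0];C=-np.array(k['R']).T@k['t']
    w=np.c_[d,np.ones(4)]@np.array(k['R']);print(cam,'mat',(C+w*((.01-C[2])/w[:,2])[:,None])[:,:2], (C+w*((.01-C[2])/w[:,2])[:,None])[:,:2].mean(0))
E
python3 f.py
```

```text
H [ 0.5866 -0.0303 -0.0067 -0.1388]
[[-0.4336  0.7176  0.8515 -1.448  -1.0188  0.4294  0.2551 -0.8491 -0.385
  -0.668   0.3507  1.7436 -1.3759  0.4053  1.0754  0.3323 -0.6822]
 [-1.7068 -1.321   1.4772  0.3916 -0.0717  0.1915  0.0255  0.2797  0.762
  -1.6921 -0.402   1.5833 -0.2598  0.8298 -0.5699  0.4998  3.1464]]
1.5 [ 0.5847 -0.0302 -0.0072 -0.1351] -2077.1104 -2190.647705078125
0.8 [ 0.5844 -0.0302 -0.0033 -0.1523] -2588.3765 -2874.3037109375
C [ 0.5312 -0.3308  0.0186  0.272 ]
[[ 0.0627 -0.1653 -0.1405 -0.2298  0.1719]
 [-0.1368 -0.1252 -0.1343 -0.4034  0.7643]]
1.5 [ 0.5321 -0.3322  0.0155  0.2598] -1311.5876 -1318.7322998046875
0.8 [ 0.5322 -0.3308  0.013   0.2635] -1741.31 -1748.4361572265625
side mat [[0.3281 0.1653]
 [0.358  0.2063]
 [0.3939 0.1529]
 [0.3639 0.1141]] [0.361  0.1596]
top mat [[0.3863 0.4457]
 [0.5566 0.4457]
 [0.546  0.2713]
 [0.3761 0.2752]] [0.4663 0.3595]
```

Request:
move_arm:
  increments:
    - {"dp": [-0.02, -0.013, -0.016], "twist": [0, 0, 0], "grip": 0.05}
    - {"dp": [-0.03, -0.019, -0.016], "twist": [0, 0, 0], "grip": 0.05}
    - {"dp": [-0.03, -0.019, -0.016], "twist": [0, 0, 0], "grip": 0.05}
    - {"dp": [-0.03, -0.019, -0.016], "twist": [0, 0, 0], "grip": 0.05}
    - {"dp": [-0.03, -0.02, -0.011], "twist": [0, 0, 0], "grip": 0.05}
    - {"dp": [-0.03, -0.02, 0], "twist": [0, 0, 0], "grip": 0.05}
    - {"dp": [-0.03, -0.02, 0], "twist": [0, 0, 0], "grip": 0.05}
    - {"dp": [-0.03, -0.02, 0], "twist": [0, 0, 0], "grip": 0.05}
    - {"dp": [-0.03, -0.02, 0], "twist": [0, 0, 0], "grip": 0.05}
    - {"dp": [-0.03, -0.02, 0], "twist": [0, 0, 0], "grip": 0.05}
    - {"dp": [-0.03, -0.02, 0], "twist": [0, 0, 0], "grip": 0.05}
    - {"dp": [-0.03, -0.02, 0], "twist": [0, 0, 0], "grip": 0.05}

```text
time: 2.5
position: [0.4087, 0.169, 0.3006]
orientation: [[-0.966, 0.258, 0.0], [0.258, 0.966, 0.0], [-0.0, 0.0, -1.0]]
ft_force: [0.6, 0.7, -0.7]
grip_width: 0.585
gripper_force: 0.0
```

Request:
move_arm:
  increments:
    - {"dp": [-0.03, -0.02, 0], "twist": [0, 0, 0], "grip": 0.05}
    - {"dp": [-0.03, -0.02, 0], "twist": [0, 0, 0], "grip": 0.05}
    - {"dp": [-0.03, -0.02, 0], "twist": [0, 0, 0], "grip": 0.05}
    - {"dp": [-0.03, -0.02, 0], "twist": [0, 0, 0], "grip": 0.05}
    - {"dp": [-0.03, -0.02, 0], "twist": [0, 0, 0], "grip": 0.05}
    - {"dp": [-0.03, -0.02, 0], "twist": [0, 0, 0], "grip": 0.05}
    - {"dp": [-0.03, -0.02, 0], "twist": [0, 0, 0], "grip": 0.05}
    - {"dp": [0, 0, 0], "twist": [0, 0, 7], "grip": 0.05}
    - {"dp": [0, 0, 0], "twist": [0, 0, 7], "grip": 0.05}
    - {"dp": [0, 0, 0], "twist": [0, 0, 7], "grip": 0.05}
    - {"dp": [0, 0, 0], "twist": [0, 0, 7], "grip": 0.05}
    - {"dp": [0, 0, 0], "twist": [0, 0, 7], "grip": 0.05}

```text
time: 3.5
position: [0.5746, -0.0189, 0.3003]
orientation: [[-0.639, 0.769, -0.0], [0.769, 0.639, 0.0], [0.0, -0.0, -1.0]]
ft_force: [-1.2, -0.4, -0.5]
grip_width: 0.588
gripper_force: 0.0
```

Request:
move_arm:
  increments:
    - {"dp": [0, 0, 0], "twist": [0, 0, 7], "grip": 0.05}
    - {"dp": [0, 0, 0], "twist": [0, 0, 7], "grip": 0.05}
    - {"dp": [0, 0, 0], "twist": [0, 0, 7], "grip": 0.05}
    - {"dp": [0, 0, 0], "twist": [0, 0, 7], "grip": 0.05}
    - {"dp": [0, 0, 0], "twist": [0, 0, 7], "grip": 0.05}
    - {"dp": [0, 0, 0], "twist": [0, 0, 7], "grip": 0.05}
    - {"dp": [0, 0, 0], "twist": [0, 0, 6], "grip": 0.05}
    - {"dp": [0, 0, 0], "twist": [0, 0, 0], "grip": 0.05}

```text
time: 4.17
position: [0.5746, -0.0188, 0.3004]
orientation: [[0.143, 0.99, -0.0], [0.99, -0.143, -0.0], [-0.0, -0.0, -1.0]]
ft_force: [-0.2, -0.5, 0.7]
grip_width: 0.584
gripper_force: 0.0
```

```bash
cat > d.py <<'E'
# d.py x y z [yawdeg of tool y]: remaining move in tool axes
import sys,numpy as np
from bench import readout
np.set_printoptions(precision=4,suppress=True)
o=readout.get_obs();R=np.array(o['orientation']);p=np.array(o['position'])
yaw=np.degrees(np.arctan2(R[1,1],R[0,1]))
print('t',o['time'],'p',p,'yaw',round(yaw,2),'tilt x,y',R[:2,2],'w',o['grip_width'],'F',o['ft_force'],'gf',o['gripper_force'],'q',np.array(o['qpos']))
a=list(map(float,sys.argv[1:]))
if len(a)>=3: print('dp now-axes',R.T@(np.array(a[:3])-p))
if len(a)>3:
    y=np.radians(a[3]);c,s=np.cos(y),np.sin(y);Rt=np.array([[-0.,0,0]]*3);Rt=np.array([[-s,c,0],[c,s,0],[0,0,-1]])
    print('dp target-axes',Rt.T@(np.array(a[:3])-p),'twist z',-((a[3]-yaw+180)%360-180))
E
python3 d.py .585 -.030 .30 -8.3
```

```text
t 4.1667 p [ 0.5746 -0.0188  0.3004] yaw -8.24 tilt x,y [-0.0001 -0.    ] w 0.5836750356186788 F [-0.1632 -0.5383  0.7187] gf 0.0 q [-0.0327  0.3841  0.3872  1.5739 -0.      1.6819]
dp now-axes [-0.0096  0.0119  0.0004]
dp target-axes [-0.0096  0.0119  0.0004] twist z 0.05862442110438337
```

Request:
move_arm:
  increments:
    - {"dp": [-0.0096, 0.0119, 0], "twist": [0, 0, 0.1], "grip": 0.05}
    - {"dp": [0, 0, 0.02], "twist": [0, 0, 0], "grip": 0.05}
    - {"dp": [0, 0, 0.02], "twist": [0, 0, 0], "grip": 0.05}
    - {"dp": [0, 0, 0.02], "twist": [0, 0, 0], "grip": 0.05}
    - {"dp": [0, 0, 0.012], "twist": [0, 0, 0], "grip": 0.05}
    - {"dp": [0, 0, 0], "twist": [0, 0, 0], "grip": 0.05}

```text
time: 4.67
position: [0.5838, -0.0299, 0.2258]
orientation: [[0.136, 0.991, -0.004], [0.991, -0.136, 0.0], [-0.0, -0.004, -1.0]]
ft_force: [-1.3, -0.1, -0.4]
grip_width: 0.581
gripper_force: 0.0
```

Request:
move_arm:
  increments:
    - {"dp": [0, 0, 0], "twist": [0, 0, 0], "grip": 0.0}
    - {"dp": [0, 0, 0], "twist": [0, 0, 0], "grip": 0.0}
    - {"dp": [0, 0, 0], "twist": [0, 0, 0], "grip": 0.0}
    - {"dp": [0, 0, 0], "twist": [0, 0, 0], "grip": 0.0}
    - {"dp": [0, 0, 0], "twist": [0, 0, 0], "grip": 0.0}
    - {"dp": [0, 0, 0], "twist": [0, 0, 0], "grip": 0.0}
    - {"dp": [0, 0, 0], "twist": [0, 0, 0], "grip": 0.0}

```text
time: 5.25
position: [0.5851, -0.03, 0.2286]
orientation: [[0.14, 0.99, 0.0], [0.99, -0.14, -0.0], [0.0, 0.0, -1.0]]
ft_force: [0.1, 0.4, 0.0]
grip_width: -0.004
gripper_force: 0.0
```

```bash
python3 d.py
```

```text
t 5.25 p [ 0.5851 -0.03    0.2286] yaw -8.03 tilt x,y [ 0.0003 -0.    ] w -0.004344977679975401 F [0.1218 0.4453 0.0376] gf 0.0 q [-0.0512  0.3954  0.2227  1.3979 -0.      1.6598]
```

```bash
cat > v.py <<'E'
import sys
from bench import capture
from u import *
n=sys.argv[1];f=float(sys.argv[2]);N=int(sys.argv[11]) if len(sys.argv)>11 else 3
b=list(map(int,sys.argv[3:11]));out=[]
for c,(x0,x1,y0,y1) in zip(('side','top'),(b[:4],b[4:])):
    m=np.mean([capture(c).astype(float) for _ in range(N)],0);np.save(f'pics/{c}_{n}.npy',m)
    a=cv2.resize(np.clip((m[y0:y1,x0:x1]-20)*1.4,0,255).astype(np.uint8),None,fx=f,fy=f,interpolation=cv2.INTER_CUBIC)
    for x in range(x0+(-x0)%10,x1,10): cv2.putText(a,str(x),(int((x-x0+.5)*f)-8,10),0,.33,(0,0,255),1);cv2.line(a,(int((x-x0+.5)*f),12),(int((x-x0+.5)*f),18),(0,0,255),1)
    for y in range(y0+(-y0)%10,y1,10): cv2.line(a,(0,int((y-y0+.5)*f)),(6,int((y-y0+.5)*f)),(0,0,255),1);cv2.putText(a,str(y),(7,int((y-y0+.5)*f)+4),0,.33,(0,0,255),1)
    out.append(a)
h=max(a.shape[0] for a in out)
z=np.hstack([cv2.copyMakeBorder(a,0,h-a.shape[0],0,3,0) for a in out]);cv2.imwrite(f'pics/{n}.png',z);print(z.shape)
E
python3 v.py C 4.6 215 310 140 245 230 295 140 245
python3 - <<'E'
from u import *
for y in (-.05,.05): 
  for c in K: print(c,proj(c,T([.585,-.03,0,-.14],[[0,y,.223]])))
E
```

```text
(483, 742, 3)
side [[272.1585 184.0416]]
top [[278.8182 175.071 ]]
side [[272.8259 157.6489]]
top [[242.9776 170.976 ]]
```

View pics/C.png

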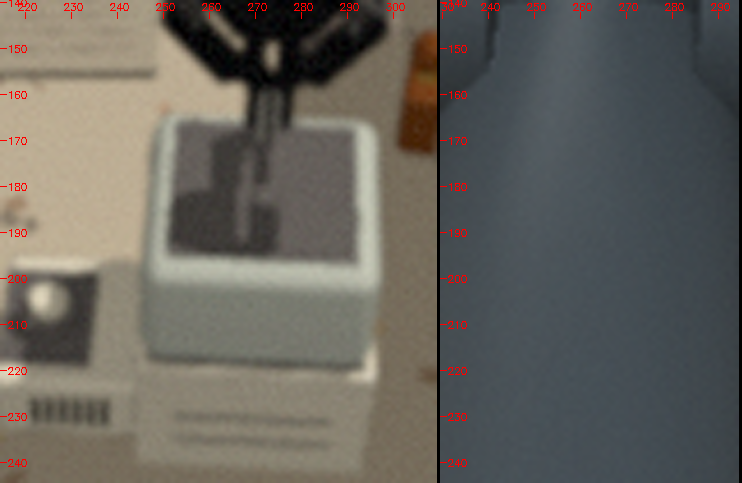

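```bash
python3 - <<'E'
import cv2,numpy as np
o=[]
for n in ('avg','C'):
    a=np.load(f'pics/side_{n}.npy')[145:205,248:300]
    o.append(cv2.resize(np.clip((a-40)*3,0,255).astype(np.uint8),None,fx=7.5,fy=7.5,interpolation=cv2.INTER_LINEAR))
cv2.imwrite('pics/cmp.png',np.hstack(o))
E
```

```text
(no output)
```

View pics/cmp.png

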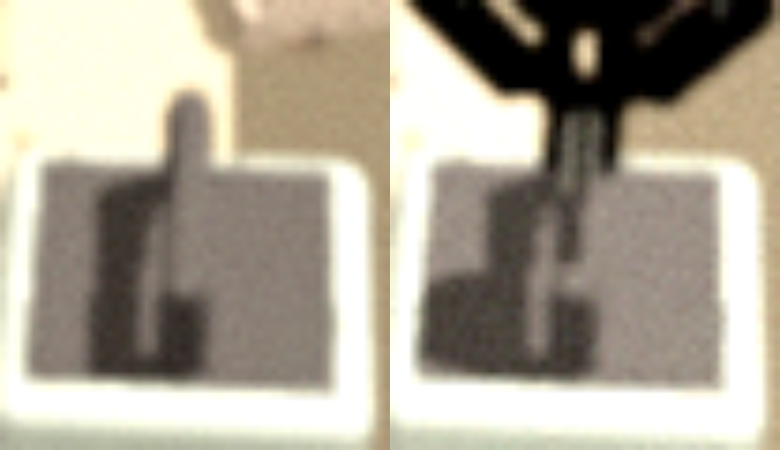

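The gripper read shut with no force, so the handle was missed. The fingertips appear to end at side row ~168, near the bar's top. I'll check the tip reach and where the fingers should project.

```bash
python3 - <<'E'
from u import *
from bench import arm,readout
print(arm.tip_reach,[a for a in dir(arm) if a[0]!='_'])
o=readout.get_obs();R=np.array(o['orientation']);p=np.array(o['position'])
for z in (.025,.006,-.02,-.048): print(z,proj('side',[p+R@[x,0,z] for x in (-.011,0,.011)]).ravel())
a=np.load('pics/side_C.npy').mean(2)
for r in range(160,186,2): print(r,a[r,262:284].astype(int))
print()
a=np.load('pics/side_avg.npy').mean(2)
for r in range(160,186,4): print(r,a[r,262:284].astype(int))
E
```

```text
0.025 ['Unreachable', 'hand_in', 'tip_reach']
0.025 [272.1063 178.424  272.183  175.5086 272.2585 172.6342]
0.006 [272.4328 173.4844 272.5082 170.5637 272.5825 167.6846]
-0.02 [272.8949 166.495  272.9684 163.5684 273.0408 160.6842]
-0.048 [273.4133 158.6537 273.4845 155.7228 273.5547 152.8354]
160 [141 141 140 143 141 129  98  60  40  56  61  57  57  60  48  36  51  79
  91  94  96  94]
162 [141 140 140 142 140 126  95  55  49  70  68  60  66  69  57  42  59  85
  96  98  99  94]
164 [138 141 139 140 139 123  85  49  53  72  71  58  66  67  52  42  68  90
  98  97  99  97]
166 [118 119 117 117 120 102  76  46  56  73  72  63  72  71  55  53  83 104
 115 121 125 121]
168 [88 87 84 82 77 74 65 63 65 77 70 63 72 78 72 78 84 91 93 93 96 96]
170 [71 67 64 62 65 61 60 61 67 71 69 64 78 84 87 88 91 85 88 90 88 87]
172 [62 62 62 62 60 63 68 69 64 59 66 70 82 89 89 87 88 89 89 88 88 88]
174 [62 62 61 63 64 65 73 75 70 64 64 77 87 89 88 86 88 88 90 87 90 89]
176 [62 60 62 62 63 77 83 81 69 65 61 75 85 88 88 90 88 90 86 89 87 88]
178 [61 61 64 60 64 73 82 80 67 62 64 76 83 88 86 88 88 90 87 86 88 91]
180 [62 62 63 61 70 79 86 82 76 77 81 84 88 87 86 87 88 87 89 89 89 89]
182 [61 65 62 64 77 86 86 81 77 84 91 89 87 85 85 89 88 88 89 88 87 86]
184 [61 64 61 64 75 83 83 72 68 72 75 75 78 82 86 86 88 91 88 87 88 91]

160 [134 132 131 131 132 133 131 116  88  75  77  83  83  91 109 124 118 100
  87  89  89  91]
164 [132 130 132 131 132 133 127 115  85  72  80  81  83  89 105 123 119  99
  92  90  91  89]
168 [82 79 80 76 73 73 69 66 63 72 81 81 82 84 83 84 86 86 86 87 89 89]
172 [56 58 57 61 59 61 62 68 69 76 80 83 84 84 83 85 82 82 82 82 82 82]
176 [59 57 58 58 59 68 78 76 72 79 80 83 84 82 82 82 82 83 83 82 83 83]
180 [58 55 59 62 66 74 79 76 73 77 82 84 83 82 82 83 81 81 82 83 82 79]
184 [57 57 56 61 69 78 78 67 62 66 71 71 71 76 78 83 85 83 83 82 82 82]
```

Request:
move_arm:
  increments:
    - {"dp": [0, 0, -0.002], "twist": [0, 0, 0], "grip": 0.0}
    - {"dp": [0, 0, -0.003], "twist": [0, 0, 0], "grip": 0.0}
    - {"dp": [0, 0, -0.003], "twist": [0, 0, 0], "grip": 0.0}
    - {"dp": [0, 0, 0], "twist": [0, 0, 0], "grip": 0.0}

```text
time: 5.88
position: [0.5854, -0.03, 0.2373]
orientation: [[0.14, 0.99, 0.001], [0.99, -0.14, -0.0], [0.0, 0.001, -1.0]]
ft_force: [0.5, -0.2, 0.4]
grip_width: -0.0
gripper_force: 0.0
```

```bash
python3 d.py; python3 v.py D 4.6 215 310 140 245 230 295 140 245 2;python3 - <<'E'
from u import *
a=np.load('pics/side_D.npy').mean(2)
for r in range(156,186,2): print(r,a[r,262:284].astype(int))
E
```

```text
t 5.8833 p [ 0.5854 -0.03    0.2373] yaw -8.04 tilt x,y [ 0.0011 -0.0001] w -0.00024277962214006515 F [ 0.4576 -0.2442  0.4135] gf 0.0 q [-0.0511  0.3952  0.2442  1.4187 -0.      1.66  ]
(483, 742, 3)
156 [127 121 125 130 124 115  83  50  27  31  36  38  37  39  27  27  34  45
  69  76  80  70]
158 [141 142 141 141 143 136 109  64  40  55  63  59  65  67  59  42  47  72
  88  95  96  94]
160 [141 141 137 142 138 129 101  61  45  66  70  63  62  71  64  48  50  77
  93  96  95  94]
162 [140 138 140 141 142 129 100  61  46  66  70  60  67  71  61  45  59  83
  94  95  95  94]
164 [138 141 140 138 142 133 112  77  56  68  69  57  66  66  56  49  69  87
  99  98  95  95]
166 [122 119 120 120 124 120 112  91  76  71  73  59  70  86  97 105 109 111
 118 122 122 123]
168 [89 88 88 84 77 77 76 67 63 68 76 81 82 87 86 93 93 94 92 94 95 98]
170 [69 66 63 64 61 60 65 61 56 61 78 86 89 86 88 87 85 86 87 89 86 88]
172 [64 62 63 61 60 63 68 70 65 69 76 85 91 91 87 87 87 86 88 86 88 86]
174 [63 59 63 62 64 67 79 75 72 70 87 87 89 90 87 84 86 85 89 89 87 90]
176 [62 61 63 62 64 70 81 80 73 74 84 92 90 90 86 89 89 85 89 86 89 88]
178 [62 63 62 64 63 76 84 77 67 71 87 93 89 88 86 89 85 91 86 92 87 86]
180 [62 62 62 61 71 79 87 80 75 79 87 90 88 89 88 87 85 88 86 88 87 91]
182 [60 62 59 67 75 85 85 80 75 85 90 90 88 86 88 88 86 87 88 89 88 88]
184 [61 60 63 66 78 85 83 71 69 69 75 72 78 84 85 84 87 88 89 88 87 89]
```

Request:
move_arm:
  increments:
    - {"dp": [0, 0, -0.003], "twist": [0, 0, 0], "grip": 0.05}
    - {"dp": [0, 0, 0], "twist": [0, 0, 0], "grip": 0.05}
    - {"dp": [0, 0, 0], "twist": [0, 0, 0], "grip": 0.05}
    - {"dp": [0, 0, 0], "twist": [0, 0, 0], "grip": 0.05}
    - {"dp": [0, 0, 0.008], "twist": [0, 0, 0], "grip": 0.05}
    - {"dp": [0, 0, 0.008], "twist": [0, 0, 0], "grip": 0.05}
    - {"dp": [0, 0, 0.008], "twist": [0, 0, 0], "grip": 0.05}
    - {"dp": [0, 0, 0.006], "twist": [0, 0, 0], "grip": 0.05}
    - {"dp": [0, 0, 0], "twist": [0, 0, 0], "grip": 0.05}

```text
time: 6.83
position: [0.5842, -0.0299, 0.2075]
orientation: [[0.14, 0.99, -0.003], [0.99, -0.14, 0.0], [-0.0, -0.003, -1.0]]
ft_force: [0.8, 1.1, 0.5]
grip_width: 0.586
gripper_force: 0.0
```

Request:
move_arm:
  increments:
    - {"dp": [0, 0, 0.003], "twist": [0, 0, 0], "grip": 0.05}
    - {"dp": [0, 0, 0.003], "twist": [0, 0, 0], "grip": 0.05}
    - {"dp": [0, 0, 0], "twist": [0, 0, 0], "grip": 0.0}
    - {"dp": [0, 0, 0], "twist": [0, 0, 0], "grip": 0.0}
    - {"dp": [0, 0, 0], "twist": [0, 0, 0], "grip": 0.0}
    - {"dp": [0, 0, 0], "twist": [0, 0, 0], "grip": 0.0}
    - {"dp": [0, 0, 0], "twist": [0, 0, 0], "grip": 0.0}
    - {"dp": [0, 0, 0], "twist": [0, 0, 0], "grip": 0.0}

```text
time: 7.5
position: [0.5852, -0.03, 0.2038]
orientation: [[0.14, 0.99, 0.001], [0.99, -0.14, -0.0], [0.0, 0.001, -1.0]]
ft_force: [-1.3, 0.8, 5.7]
grip_width: 0.15
gripper_force: 59.8
```

```bash
python3 d.py; python3 v.py E 4.6 215 310 140 245 230 295 140 245 2;python3 - <<'E'
from u import *
a=np.load('pics/side_E.npy').mean(2)
for r in range(156,186,2): print(r,a[r,262:284].astype(int))
E
```

```text
t 7.5 p [ 0.5852 -0.03    0.2038] yaw -8.04 tilt x,y [ 0.0007 -0.    ] w 0.15024406970576906 F [-1.3025  0.7556  5.7226] gf 59.766998291015625 q [-0.0512  0.3972  0.1631  1.3361  0.      1.66  ]
(483, 742, 3)
156 [ 73 110 127 115  82  45  25  35  30  42  52  55  55  60  59  38  30  23
  38  48  75  82]
158 [32 52 68 70 48 32 30 30 47 69 83 85 90 98 96 68 38 27 33 48 61 63]
160 [29 25 31 32 28 29 25 29 51 74 83 89 89 89 79 52 30 27 27 24 29 30]
162 [28 25 22 30 30 27 23 29 46 71 87 85 86 80 58 33 24 30 24 27 21 26]
164 [81 78 71 53 34 25 28 32 49 69 83 89 91 75 49 32 27 33 25 40 41 41]
166 [115 116 107  81  49  28  40  53  57  68  82  85  81  66  52  42  34  31
  54  87 108 116]
168 [ 88  88  85  70  47  42  61  71  58  61  62  63  62  55  63  68  56  40
  55  82  93 100]
170 [71 66 63 53 36 44 65 71 63 57 60 65 56 58 67 73 54 44 60 82 88 91]
172 [61 63 57 47 38 48 67 69 64 57 65 58 57 61 70 69 47 40 63 81 87 92]
174 [66 63 59 56 50 58 69 72 61 58 59 62 63 68 73 74 62 59 75 87 90 88]
176 [61 61 60 59 67 77 80 75 64 67 65 63 63 70 77 84 83 85 88 87 89 87]
178 [62 62 62 62 65 69 81 78 77 79 82 82 82 78 87 84 89 92 88 89 91 88]
180 [63 61 65 62 63 63 62 62 73 82 87 89 89 88 87 89 87 89 89 87 87 85]
182 [65 62 59 60 68 61 62 62 71 85 88 92 88 87 88 90 92 87 87 88 87 89]
184 [59 59 63 65 64 63 61 59 66 69 76 75 77 80 83 89 87 89 90 86 90 88]
```

Request:
move_arm:
  increments:
    - {"dp": [0, 0, -0.002], "twist": [0, 0, 0], "grip": 0.0}
    - {"dp": [0, 0, -0.004], "twist": [0, 0, 0], "grip": 0.0}
    - {"dp": [0, 0, -0.006], "twist": [0, 0, 0], "grip": 0.0}
    - {"dp": [0, 0, -0.008], "twist": [0, 0, 0], "grip": 0.0}
    - {"dp": [0, 0, 0], "twist": [0, 0, 0], "grip": 0.0}

```text
time: 8.12
position: [0.5856, -0.03, 0.2252]
orientation: [[0.14, 0.99, 0.002], [0.99, -0.14, -0.0], [0.0, 0.002, -1.0]]
ft_force: [1.1, 0.5, -2.8]
grip_width: 0.149
gripper_force: 58.6
```

```bash
python3 d.py .466 .359 .29 -8
```

```text
t 8.1167 p [ 0.5856 -0.03    0.2252] yaw -8.05 tilt x,y [ 0.0019 -0.0001] w 0.14895316714715562 F [ 1.1489  0.4927 -2.8334] gf 58.587085604667664 q [-0.0512  0.3949  0.2135  1.3875 -0.      1.66  ]
dp now-axes [ 0.3685 -0.1728 -0.0651]
dp target-axes [ 0.3686 -0.1726 -0.0648] twist z -0.04534766253917155
```

Request:
move_arm:
  increments:
    - {"dp": [0, 0, -0.012], "twist": [0, 0, 0], "grip": 0.0}
    - {"dp": [0, 0, -0.018], "twist": [0, 0, 0], "grip": 0.0}
    - {"dp": [0, 0, -0.018], "twist": [0, 0, 0], "grip": 0.0}
    - {"dp": [0, 0, -0.012], "twist": [0, 0, 0], "grip": 0.0}
    - {"dp": [0.006, -0.003, -0.005], "twist": [0, 0, 0], "grip": 0.0}
    - {"dp": [0.012, -0.006, 0], "twist": [0, 0, 0], "grip": 0.0}
    - {"dp": [0.02, -0.009, 0], "twist": [0, 0, 0], "grip": 0.0}
    - {"dp": [0.026, -0.012, 0], "twist": [0, 0, 0], "grip": 0.0}
    - {"dp": [0.03, -0.014, 0], "twist": [0, 0, 0], "grip": 0.0}
    - {"dp": [0.03, -0.014, 0], "twist": [0, 0, 0], "grip": 0.0}
    - {"dp": [0.03, -0.014, 0], "twist": [0, 0, 0], "grip": 0.0}
    - {"dp": [0.03, -0.014, 0], "twist": [0, 0, 0], "grip": 0.0}

```text
time: 9.12
position: [0.5239, 0.1665, 0.2875]
orientation: [[0.14, 0.99, -0.001], [0.99, -0.14, -0.0], [-0.0, -0.001, -1.0]]
ft_force: [1.4, 0.6, -5.0]
grip_width: 0.149
gripper_force: 58.8
```

Request:
move_arm:
  increments:
    - {"dp": [0.03, -0.014, 0], "twist": [0, 0, 0], "grip": 0.0}
    - {"dp": [0.03, -0.014, 0], "twist": [0, 0, 0], "grip": 0.0}
    - {"dp": [0.03, -0.014, 0], "twist": [0, 0, 0], "grip": 0.0}
    - {"dp": [0.03, -0.014, 0], "twist": [0, 0, 0], "grip": 0.0}
    - {"dp": [0.026, -0.012, 0], "twist": [0, 0, 0], "grip": 0.0}
    - {"dp": [0.02, -0.01, 0], "twist": [0, 0, 0], "grip": 0.0}
    - {"dp": [0.013, -0.006, 0], "twist": [0, 0, 0], "grip": 0.0}
    - {"dp": [0.006, -0.003, 0], "twist": [0, 0, 0], "grip": 0.0}
    - {"dp": [0, 0, 0], "twist": [0, 0, 0], "grip": 0.0}
    - {"dp": [0, 0, 0], "twist": [0, 0, 0], "grip": 0.0}

```text
time: 9.95
position: [0.4654, 0.3591, 0.2882]
orientation: [[0.14, 0.99, -0.0], [0.99, -0.14, -0.001], [-0.001, -0.0, -1.0]]
ft_force: [1.1, 0.1, -3.7]
grip_width: 0.151
gripper_force: 58.8
```

```bash
python3 v.py F 2.9 190 390 20 205 100 175 130 245 2; python3 d.py .466 .359 .126 -8
```

```text
(536, 804, 3)
t 10.15 p [0.4659 0.3586 0.2885] yaw -8.12 tilt x,y [ 0.0002 -0.    ] w 0.14830569710304844 F [-0.1382  0.798  -4.5041] gf 58.843072056770325 q [ 0.6562  0.4104  0.3959  1.5561 -0.0002  2.3687]
dp now-axes [0.0004 0.0001 0.1625]
dp target-axes [0.0004 0.0001 0.1625] twist z -0.12081413210722758
```

View pics/F.png

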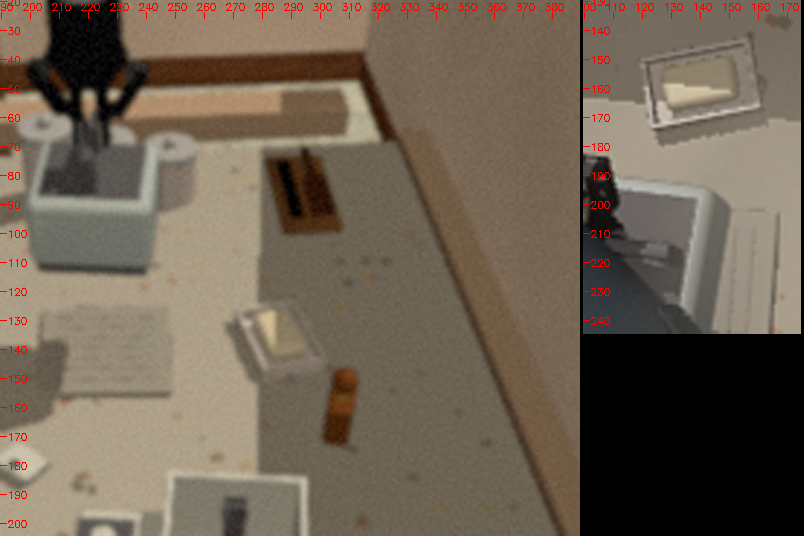

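The tank hangs upright over the mat and the basin is open. Lowering it, with slow steps near contact.

Request:
move_arm:
  increments:
    - {"dp": [0, 0, 0.008], "twist": [0, 0, 0], "grip": 0.0}
    - {"dp": [0, 0, 0.018], "twist": [0, 0, 0], "grip": 0.0}
    - {"dp": [0, 0, 0.025], "twist": [0, 0, 0], "grip": 0.0}
    - {"dp": [0, 0, 0.025], "twist": [0, 0, 0], "grip": 0.0}
    - {"dp": [0, 0, 0.025], "twist": [0, 0, 0], "grip": 0.0}
    - {"dp": [0, 0, 0.025], "twist": [0, 0, 0], "grip": 0.0}
    - {"dp": [0, 0, 0.016], "twist": [0, 0, 0], "grip": 0.0}
    - {"dp": [0, 0, 0.008], "twist": [0, 0, 0], "grip": 0.0}
    - {"dp": [0, 0, 0.005], "twist": [0, 0, 0], "grip": 0.0}
    - {"dp": [0, 0, 0], "twist": [0, 0, 0], "grip": 0.0}

```text
time: 10.98
position: [0.4653, 0.3592, 0.1329]
orientation: [[0.14, 0.99, -0.001], [0.99, -0.14, -0.0], [-0.001, -0.0, -1.0]]
ft_force: [-0.4, -0.4, -4.4]
grip_width: 0.147
gripper_force: 58.8
```

Request:
move_arm:
  increments:
    - {"dp": [0, 0, 0.003], "twist": [0, 0, 0], "grip": 0.0}
    - {"dp": [0, 0, 0.002], "twist": [0, 0, 0], "grip": 0.0}
    - {"dp": [0, 0, 0.001], "twist": [0, 0, 0], "grip": 0.0}
    - {"dp": [0, 0, 0], "twist": [0, 0, 0], "grip": 0.0}

```text
time: 11.32
position: [0.4655, 0.3597, 0.1277]
orientation: [[0.14, 0.99, 0.0], [0.99, -0.14, 0.0], [0.0, 0.0, -1.0]]
ft_force: [-0.5, -0.7, -3.5]
grip_width: 0.146
gripper_force: 58.8
```

Request:
move_arm:
  increments:
    - {"dp": [0, 0, 0.001], "twist": [0, 0, 0], "grip": 0.0}
    - {"dp": [0, 0, 0.001], "twist": [0, 0, 0], "grip": 0.0}
    - {"dp": [0, 0, 0.001], "twist": [0, 0, 0], "grip": 0.0}
    - {"dp": [0, 0, 0], "twist": [0, 0, 0], "grip": 0.0}

```text
time: 11.65
position: [0.4656, 0.3599, 0.1258]
orientation: [[0.14, 0.99, 0.001], [0.99, -0.14, 0.001], [0.001, 0.001, -1.0]]
ft_force: [-4.8, -3.7, 14.5]
grip_width: 0.148
gripper_force: 61.2
```

Request:
move_arm:
  increments:
    - {"dp": [0, 0, -0.0015], "twist": [0, 0, 0], "grip": 0.0}
    - {"dp": [0, 0, 0], "twist": [0, 0, 0], "grip": 0.05}
    - {"dp": [0, 0, 0], "twist": [0, 0, 0], "grip": 0.05}
    - {"dp": [0, 0, 0], "twist": [0, 0, 0], "grip": 0.05}
    - {"dp": [0, 0, -0.01], "twist": [0, 0, 0], "grip": 0.05}
    - {"dp": [0, 0, -0.03], "twist": [0, 0, 0], "grip": 0.05}
    - {"dp": [0, 0, -0.03], "twist": [0, 0, 0], "grip": 0.05}
    - {"dp": [0, 0, -0.03], "twist": [0, 0, 0], "grip": 0.05}
    - {"dp": [0, 0, -0.02], "twist": [0, 0, 0], "grip": 0.05}
    - {"dp": [0, 0, 0], "twist": [0, 0, 0], "grip": 0.05}

```text
time: 12.48
position: [0.4666, 0.3606, 0.2511]
orientation: [[0.14, 0.99, 0.005], [0.99, -0.14, 0.004], [0.005, 0.005, -1.0]]
ft_force: [0.6, -0.3, 0.2]
grip_width: 0.587
gripper_force: 0.0
```

```bash
python3 v.py G 5 240 310 175 250 225 295 155 250 6; python3 d.py .53 -.331 .25 15
```

```text
(475, 706, 3)
t 13.0833 p [0.4653 0.3596 0.2457] yaw -8.05 tilt x,y [-0.0003 -0.0002] w 0.5842609204861895 F [ 0.2686 -0.0482 -0.4297] gf 0.0 q [ 0.6579  0.4016  0.2748  1.4443 -0.      2.3691]
dp now-axes [-0.6747  0.1607 -0.0042]
dp target-axes [-0.6838 -0.1162 -0.0043] twist z -23.04750935289269
```

View pics/G.png

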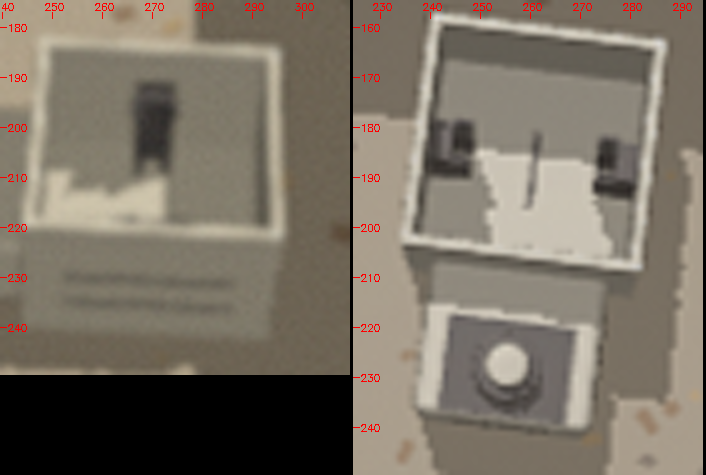

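```bash
cat > g.py <<'E'
from u import *
S=lambda u,v:(u/5+239.5,v/5+174.5); P=lambda u,v:((u-353)/5+224.5,v/5+154.5)
h,t=.073,.1
kp={'top':[((h,h,t),P(433,15)),((h,-h,t),P(667,40)),((-h,-h,t),P(640,270)),((-h,h,t),P(403,240)),((-.168,.055,.055),P(418,408)),((-.168,-.055,.055),P(590,430)),((-.135,0,.073),P(507,365))],
'side':[((-h,h,t),S(38,38)),((h,h,t),S(281,47)),((h,-h,t),S(285,240)),((-h,-h,t),S(25,230)),((-h,-h,0),S(22,328)),((h,-h,0),S(267,340))]}
p,r=fit(kp,[.585,-.03,0,-.14]);print('H',p);print(r.T)
for c in K: print(c,fit({c:kp[c]},p)[0])
I=img('G');e=lambda x0,y0,x1,y1,z:((x0,y0,z),(x1,y1,z))
def box(a,t): g=a-.008;return [e(a,-g,a,g,t),e(-a,-g,-a,g,t),e(-g,a,g,a,t),e(-g,-a,g,-a,t)]
B=box(.073,.1)+box(.066,.1)
seg={'top':B,'side':B}
for s in (1.2,.7):
    print(s,*refine(seg,p,I,s))
    for c in K: print(c,*refine({c:B},p,I,s,free=(0,1,3)))
pr=refine(seg,p,I,.7)[0]
print('slot posts top view',proj('top',T(pr,[(0,.045,.072),(0,-.045,.072)])))
np.save('H.npy',pr)
E
python3 g.py
```

```text
H [ 0.586  -0.0318 -0.0032 -0.1435]
[[-0.2231  0.0951  0.3199 -0.3425 -0.8274  0.291   0.4036  0.5488 -0.2864
  -0.1031 -0.229   0.6764  0.3676]
 [-0.7185 -0.1988  0.3659  0.6445  0.4559  0.3314 -0.1134 -0.0297  0.374
  -0.028  -0.581   0.1562  0.2149]]
side [ 0.585  -0.0343  0.0002 -0.1399]
top [ 0.5889 -0.0321 -0.0184 -0.1443]
1.2 [ 0.5851 -0.0307 -0.0021 -0.1493] -4814.3647 -5019.22314453125
side [ 0.5859 -0.0302 -0.0032 -0.1498] -1985.6521 -2061.5478515625
top [ 0.5851 -0.0305 -0.0032 -0.147 ] -2828.7126 -2960.30908203125
0.7 [ 0.586  -0.0311 -0.0027 -0.1476] -6675.523 -6761.5458984375
side [ 0.5858 -0.0309 -0.0032 -0.1475] -2650.2822 -2682.504150390625
top [ 0.5862 -0.031  -0.0032 -0.1473] -4025.241 -4081.526611328125
slot posts top view [[246.3389 182.7011]
 [275.0946 186.215 ]]
```

```bash
cat > c.py <<'E'
from u import *
I=img('G');e=lambda x0,y0,x1,y1,z:((x0,y0,z),(x1,y1,z))
a,b,c=.0045,.05,.072;g=.046
L=[e(a,-g,a,g,c),e(-a,-g,-a,g,c)]; E=[e(-a,b,a,b,c),e(-a,-b,a,-b,c)]
V=[((-a,-b,.03),(-a,-b,.07)),((a,-b,.03),(a,-b,.07))]
for z in (.015,.018):
  p=[.532,-.3315,z,.264]
  for s in (1.2,.7):
    for f in ((0,1,2,3),(0,1,3)): print(z,s,*refine({'top':L+E,'side':L+E+V},p,I,s,free=f))
    print('top',*refine({'top':L+E},p,I,s,free=(0,1,3)))
    print('side',*refine({'side':L+E+V},p,I,s,free=(0,1,3)))
# profile along the top edge in each view
p=[.532,-.3315,.016,.264]
for cam in K:
    ys=np.arange(-.07,.0701,.0025);q=proj(cam,T(p,[(0,y,.072) for y in ys])).astype(np.float32)
    v=cv2.remap(I[cam].mean(2).astype(np.float32),q[:,0],q[:,1],cv2.INTER_CUBIC).ravel()
    print(cam,[(round(y*1000,1),int(x)) for y,x in zip(ys,v) if abs(abs(y)-.05)<.014])
E
python3 c.py
```

```text
0.015 1.2 [ 0.5318 -0.3317  0.0168  0.2561] -1676.1014 -1679.8367919921875
0.015 1.2 [ 0.5319 -0.3309  0.015   0.2564] -1676.1014 -1678.2586669921875
top [ 0.5321 -0.3312  0.015   0.2683] -733.40717 -734.0883178710938
side [ 0.532  -0.3314  0.015   0.252 ] -942.6942 -945.7788696289062
0.015 0.7 [ 0.5319 -0.3312  0.016   0.2617] -2021.7023 -2024.4114990234375
0.015 0.7 [ 0.532  -0.3311  0.015   0.2627] -2021.7023 -2023.3409423828125
top [ 0.5322 -0.3311  0.015   0.2664] -918.82465 -920.713134765625
side [ 0.532  -0.3311  0.015   0.2591] -1102.8776 -1104.1622314453125
0.018 1.2 [ 0.5317 -0.3317  0.018   0.2573] -1669.647 -1679.9521484375
0.018 1.2 [ 0.5316 -0.3316  0.018   0.258 ] -1669.647 -1680.1473388671875
top [ 0.5316 -0.3305  0.018   0.2657] -733.82074 -735.5286865234375
side [ 0.5316 -0.3324  0.018   0.256 ] -935.82623 -948.5565185546875
0.018 0.7 [ 0.5319 -0.3313  0.0161  0.2618] -2014.5431 -2024.6260986328125
0.018 0.7 [ 0.5316 -0.3315  0.018   0.2629] -2014.5431 -2022.7796630859375
top [ 0.5316 -0.3304  0.018   0.266 ] -920.32983 -922.722412109375
side [ 0.5317 -0.3325  0.018
[... 463 characters left out ...]
t64(50.0), 154), (np.float64(52.5), 140), (np.float64(55.0), 135), (np.float64(57.5), 135), (np.float64(60.0), 135), (np.float64(62.5), 135)]
top [(np.float64(-62.5), 94), (np.float64(-60.0), 94), (np.float64(-57.5), 94), (np.float64(-55.0), 92), (np.float64(-52.5), 97), (np.float64(-50.0), 132), (np.float64(-47.5), 157), (np.float64(-45.0), 162), (np.float64(-42.5), 161), (np.float64(-40.0), 162), (np.float64(-37.5), 159), (np.float64(37.5), 163), (np.float64(40.0), 159), (np.float64(42.5), 160), (np.float64(45.0), 171), (np.float64(47.5), 177), (np.float64(50.0), 145), (np.float64(52.5), 89), (np.float64(55.0), 75), (np.float64(57.5), 101), (np.float64(60.0), 119), (np.float64(62.5), 129)]
```

Request:
move_arm:
  increments:
    - {"dp": [-0.015, 0.0037, 0], "twist": [0, 0, 0], "grip": 0.05}
    - {"dp": [-0.03, 0.007, 0], "twist": [0, 0, 0], "grip": 0.05}
    - {"dp": [-0.036, 0.0085, 0], "twist": [0, 0, 0], "grip": 0.05}
    - {"dp": [-0.036, 0.0085, 0], "twist": [0, 0, 0], "grip": 0.05}
    - {"dp": [-0.036, 0.0085, 0], "twist": [0, 0, 0], "grip": 0.05}
    - {"dp": [-0.036, 0.0085, 0], "twist": [0, 0, 0], "grip": 0.05}
    - {"dp": [-0.036, 0.0085, 0], "twist": [0, 0, 0], "grip": 0.05}
    - {"dp": [-0.036, 0.0085, 0], "twist": [0, 0, 0], "grip": 0.05}
    - {"dp": [-0.036, 0.0085, 0], "twist": [0, 0, 0], "grip": 0.05}
    - {"dp": [-0.036, 0.0085, 0], "twist": [0, 0, 0], "grip": 0.05}
    - {"dp": [-0.036, 0.0085, 0], "twist": [0, 0, 0], "grip": 0.05}
    - {"dp": [-0.036, 0.0085, 0], "twist": [0, 0, 0], "grip": 0.05}

```text
time: 14.08
position: [0.5033, -0.0566, 0.2461]
orientation: [[0.14, 0.99, 0.0], [0.99, -0.14, -0.0], [0.0, 0.0, -1.0]]
ft_force: [1.9, 0.2, 0.8]
grip_width: 0.586
gripper_force: 0.0
```

Request:
move_arm:
  increments:
    - {"dp": [-0.036, 0.0085, 0], "twist": [0, 0, 0], "grip": 0.05}
    - {"dp": [-0.036, 0.0085, 0], "twist": [0, 0, 0], "grip": 0.05}
    - {"dp": [-0.036, 0.0085, 0], "twist": [0, 0, 0], "grip": 0.05}
    - {"dp": [-0.036, 0.0085, 0], "twist": [0, 0, 0], "grip": 0.05}
    - {"dp": [-0.036, 0.0085, 0], "twist": [0, 0, 0], "grip": 0.05}
    - {"dp": [-0.036, 0.0085, 0], "twist": [0, 0, 0], "grip": 0.05}
    - {"dp": [-0.036, 0.0085, 0], "twist": [0, 0, 0], "grip": 0.05}
    - {"dp": [-0.015, 0.0037, 0], "twist": [0, 0, -5.8], "grip": 0.05}
    - {"dp": [0, 0, 0], "twist": [0, 0, -5.8], "grip": 0.05}
    - {"dp": [0, 0, 0], "twist": [0, 0, -5.8], "grip": 0.05}
    - {"dp": [0, 0, 0], "twist": [0, 0, -5.7], "grip": 0.05}
    - {"dp": [0, 0, 0], "twist": [0, 0, 0], "grip": 0.05}

```text
time: 15.08
position: [0.5286, -0.3282, 0.2457]
orientation: [[-0.264, 0.964, -0.0], [0.964, 0.264, 0.0], [0.0, -0.0, -1.0]]
ft_force: [-0.6, 0.1, -0.8]
grip_width: 0.591
gripper_force: 0.0
```

```bash
python3 d.py .532 -.3312 .063 15
```

```text
t 15.0833 p [ 0.5286 -0.3282  0.2457] yaw 15.32 tilt x,y [-0.0002  0.0001] w 0.5910051872606721 F [-0.603   0.0875 -0.8051] gf 0.0 q [-0.5556  0.4816  0.3965  1.486   0.      0.7478]
dp now-axes [-0.0038  0.0025  0.1827]
dp target-axes [-0.0038  0.0025  0.1827] twist z 0.32124427246947107
```

Request:
move_arm:
  increments:
    - {"dp": [-0.0038, 0.0025, 0], "twist": [0, 0, 0.3], "grip": 0.05}
    - {"dp": [0, 0, 0.025], "twist": [0, 0, 0], "grip": 0.05}
    - {"dp": [0, 0, 0.03], "twist": [0, 0, 0], "grip": 0.05}
    - {"dp": [0, 0, 0.03], "twist": [0, 0, 0], "grip": 0.05}
    - {"dp": [0, 0, 0.03], "twist": [0, 0, 0], "grip": 0.05}
    - {"dp": [0, 0, 0.02], "twist": [0, 0, 0], "grip": 0.05}
    - {"dp": [0, 0, 0.015], "twist": [0, 0, 0], "grip": 0.05}
    - {"dp": [0, 0, 0.01], "twist": [0, 0, 0], "grip": 0.05}
    - {"dp": [0, 0, 0.01], "twist": [0, 0, 0], "grip": 0.05}
    - {"dp": [0, 0, 0.007], "twist": [0, 0, 0], "grip": 0.05}
    - {"dp": [0, 0, 0.005], "twist": [0, 0, 0], "grip": 0.05}
    - {"dp": [0, 0, 0], "twist": [0, 0, 0], "grip": 0.05}

```text
time: 16.08
position: [0.532, -0.331, 0.0633]
orientation: [[-0.254, 0.967, -0.0], [0.967, 0.254, 0.0], [0.0, -0.0, -1.0]]
ft_force: [-0.4, -0.3, 0.3]
grip_width: 0.583
gripper_force: 0.0
```

```bash
python3 d.py .532 -.3312 .063 15;python3 v.py J 4.8 210 290 265 345 330 390 185 250 3
```

```text
t 16.0833 p [ 0.532  -0.331   0.0633] yaw 14.72 tilt x,y [-0.0005  0.0003] w 0.5828705468567548 F [-0.382  -0.2709  0.2711] gf 0.0 q [-0.5565  0.5442  0.0323  1.0594 -0.      0.7573]
dp now-axes [-0.0002 -0.      0.0003]
dp target-axes [-0.0002 -0.      0.0003] twist z -0.2778177369604009
(384, 678, 3)
```

View pics/J.png

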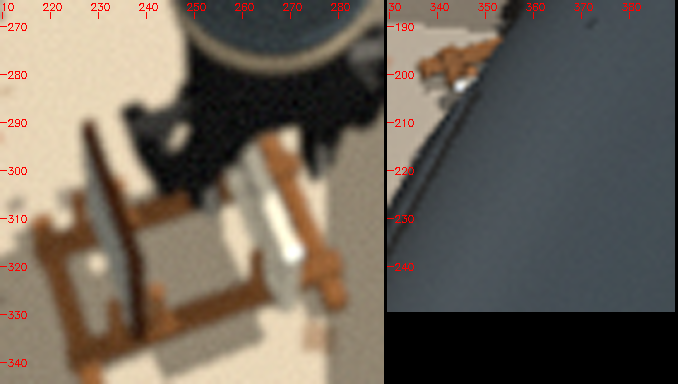

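The fingers straddle the cassette and stay clear of the mirror. Closing.

Request:
move_arm:
  increments:
    - {"dp": [0, 0, 0], "twist": [0, 0, -0.28], "grip": 0.03}
    - {"dp": [0, 0, 0], "twist": [0, 0, 0], "grip": 0.018}
    - {"dp": [0, 0, 0], "twist": [0, 0, 0], "grip": 0.0}
    - {"dp": [0, 0, 0], "twist": [0, 0, 0], "grip": 0.0}
    - {"dp": [0, 0, 0], "twist": [0, 0, 0], "grip": 0.0}
    - {"dp": [0, 0, 0], "twist": [0, 0, 0], "grip": 0.0}

```text
time: 16.88
position: [0.532, -0.3311, 0.0641]
orientation: [[-0.259, 0.966, -0.0], [0.966, 0.259, -0.0], [-0.0, -0.0, -1.0]]
ft_force: [-3.8, 0.8, 5.1]
grip_width: 0.089
gripper_force: 59.6
```

```bash
python3 d.py
```

```text
t 16.8833 p [ 0.532  -0.3311  0.0641] yaw 15.03 tilt x,y [-0.0001 -0.0003] w 0.08908100790487983 F [-3.7902  0.7527  5.0527] gf 59.64436411857605 q [-0.5566  0.5433  0.0328  1.0602 -0.0003  0.7519]
```

Request:
move_arm:
  increments:
    - {"dp": [0, 0, -0.004], "twist": [0, 0, 0], "grip": 0.0}
    - {"dp": [0, 0, -0.01], "twist": [0, 0, 0], "grip": 0.0}
    - {"dp": [0, 0, -0.018], "twist": [0, 0, 0], "grip": 0.0}
    - {"dp": [0, 0, -0.025], "twist": [0, 0, 0], "grip": 0.0}
    - {"dp": [0, 0, -0.03], "twist": [0, 0, 0], "grip": 0.0}
    - {"dp": [0, 0, -0.03], "twist": [0, 0, 0], "grip": 0.0}
    - {"dp": [0, 0, -0.025], "twist": [0, 0, 0], "grip": 0.0}
    - {"dp": [0, 0, -0.012], "twist": [0, 0, 0], "grip": 0.0}
    - {"dp": [0, 0, 0], "twist": [0, 0, 0], "grip": 0.0}

```text
time: 17.63
position: [0.5332, -0.3317, 0.2218]
orientation: [[-0.26, 0.966, 0.005], [0.966, 0.26, -0.003], [-0.004, 0.004, -1.0]]
ft_force: [-0.2, -0.4, -0.9]
grip_width: 0.088
gripper_force: 58.9
```

Request:
move_arm:
  increments:
    - {"dp": [0.012, 0.006, 0], "twist": [0, 0, 0], "grip": 0.0}
    - {"dp": [0.024, 0.011, 0], "twist": [0, 0, 0], "grip": 0.0}
    - {"dp": [0.03, 0.014, 0], "twist": [0, 0, 0], "grip": 0.0}
    - {"dp": [0.03, 0.014, 0], "twist": [0, 0, 0], "grip": 0.0}
    - {"dp": [0.03, 0.014, 0], "twist": [0, 0, 0], "grip": 0.0}
    - {"dp": [0.03, 0.014, 0], "twist": [0, 0, 0], "grip": 0.0}
    - {"dp": [0.03, 0.014, 0], "twist": [0, 0, 0], "grip": 0.0}
    - {"dp": [0.03, 0.014, 0], "twist": [0, 0, 0], "grip": 0.0}
    - {"dp": [0.03, 0.014, 0], "twist": [0, 0, 0], "grip": 0.0}
    - {"dp": [0.02, 0.01, 0], "twist": [0, 0, 0], "grip": 0.0}
    - {"dp": [0.01, 0.005, 0], "twist": [0, 0, 0], "grip": 0.0}
    - {"dp": [0, 0, 0], "twist": [0, 0, 5], "grip": 0.0}

```text
time: 18.63
position: [0.5857, -0.0279, 0.2167]
orientation: [[-0.179, 0.984, -0.002], [0.984, 0.179, 0.001], [0.001, -0.002, -1.0]]
ft_force: [0.2, -0.1, -1.6]
grip_width: 0.09
gripper_force: 58.8
```

Request:
move_arm:
  increments:
    - {"dp": [0, 0, 0], "twist": [0, 0, 6], "grip": 0.0}
    - {"dp": [0, 0, 0], "twist": [0, 0, 6], "grip": 0.0}
    - {"dp": [0, 0, 0], "twist": [0, 0, 4], "grip": 0.0}
    - {"dp": [0, 0, 0], "twist": [0, 0, 2.5], "grip": 0.0}
    - {"dp": [0, 0, 0], "twist": [0, 0, 0], "grip": 0.0}
    - {"dp": [0, 0, 0], "twist": [0, 0, 0], "grip": 0.0}

```text
time: 19.13
position: [0.5856, -0.0308, 0.2172]
orientation: [[0.146, 0.989, -0.001], [0.989, -0.146, 0.0], [-0.0, -0.001, -1.0]]
ft_force: [0.6, -0.2, -1.1]
grip_width: 0.091
gripper_force: 58.8
```

```bash
python3 d.py .586 -.031 .056 -8.45; python3 v.py M 6 240 310 110 210 330 331 185 186 4; python3 - <<'E'
from u import *
from bench import readout
o=readout.get_obs();p=o['position'];I=img('M')
print(proj('side',T([p[0],p[1],p[2]-.044,-.1475],[(0,y,z) for y in(-.05,.05) for z in (0,.072)])))
a,b,c=.0045,.05,.072;g=.046
L=[((a,-g,c),(a,g,c)),((-a,-g,c),(-a,g,c)),((-a,-b,c),(a,-b,c)),((-a,-b,.005),(-a,-b,.07)),((a,-b,.005),(a,-b,.07))]
L=L[2:]+[((a,-g,c),(a,-.02,c)),((-a,-g,c),(-a,-.02,c))]
for s in (1.2,.7):print(*refine({'side':L},[p[0],p[1],p[2]-.047,-.1475],I,s,free=(0,1,3)))
E
```

```text
t 19.1333 p [ 0.5856 -0.0308  0.2172] yaw -8.38 tilt x,y [-0.0012  0.0001] w 0.0914587815952239 F [ 0.6415 -0.174  -1.1234] gf 58.75856816768646 q [-0.0526  0.3984  0.1986  1.3721 -0.      1.6645]
dp now-axes [-0.0001  0.0006  0.1612]
dp target-axes [-0.0001  0.0005  0.1612] twist z 0.06543706245989256
(600, 432, 3)
[[271.5848 196.6575]
 [272.8488 178.1056]
 [272.5262 170.3891]
 [273.7588 151.6577]]
[ 0.5817 -0.0335  0.1709 -0.0272] -220.79825 -249.6044158935547
[ 0.5814 -0.0327  0.1709 -0.0246] -266.24905 -302.41937255859375
```

View pics/M.png

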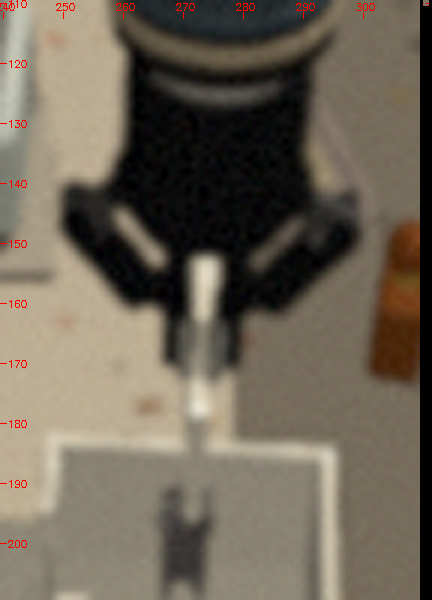

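The cassette is held level. Its top edge runs from (272.5,178.5) to (273.5,152), as predicted, right over the slot. Going down.

Request:
move_arm:
  increments:
    - {"dp": [-0.0001, 0.0005, 0.008], "twist": [0, 0, 0.07], "grip": 0.0}
    - {"dp": [0, 0, 0.02], "twist": [0, 0, 0], "grip": 0.0}
    - {"dp": [0, 0, 0.025], "twist": [0, 0, 0], "grip": 0.0}
    - {"dp": [0, 0, 0.02], "twist": [0, 0, 0], "grip": 0.0}
    - {"dp": [0, 0, 0.012], "twist": [0, 0, 0], "grip": 0.0}
    - {"dp": [0, 0, 0.006], "twist": [0, 0, 0], "grip": 0.0}
    - {"dp": [0, 0, 0], "twist": [0, 0, 0], "grip": 0.0}
    - {"dp": [0, 0, 0], "twist": [0, 0, 0], "grip": 0.0}

```text
time: 20.2
position: [0.5866, -0.0309, 0.1272]
orientation: [[0.148, 0.989, 0.0], [0.989, -0.148, -0.0], [-0.0, 0.0, -1.0]]
ft_force: [-0.1, 0.5, -1.4]
grip_width: 0.094
gripper_force: 58.8
```

```bash
python3 d.py .586 -.031 .056 -8.45
```

```text
t 20.2 p [ 0.5866 -0.0309  0.1272] yaw -8.53 tilt x,y [ 0.0002 -0.0001] w 0.09449000272475705 F [-0.1247  0.509  -1.4493] gf 58.779287338256836 q [-0.0527  0.4261  0.0115  1.156  -0.0001  1.667 ]
dp now-axes [-0.0002 -0.0006  0.0712]
dp target-axes [-0.0002 -0.0006  0.0712] twist z -0.0787165276508972
```

Request:
move_arm:
  increments:
    - {"dp": [-0.0002, -0.0006, 0.004], "twist": [0, 0, 0], "grip": 0.0}
    - {"dp": [0, 0, 0.004], "twist": [0, 0, 0], "grip": 0.0}
    - {"dp": [0, 0, 0.004], "twist": [0, 0, 0], "grip": 0.0}
    - {"dp": [0, 0, 0.004], "twist": [0, 0, 0], "grip": 0.0}
    - {"dp": [0, 0, 0.003], "twist": [0, 0, 0], "grip": 0.0}
    - {"dp": [0, 0, 0], "twist": [0, 0, 0], "grip": 0.0}

```text
time: 20.7
position: [0.5855, -0.031, 0.1072]
orientation: [[0.148, 0.989, -0.001], [0.989, -0.148, 0.0], [-0.0, -0.001, -1.0]]
ft_force: [0.1, -0.4, -1.0]
grip_width: 0.092
gripper_force: 58.8
```

Request:
move_arm:
  increments:
    - {"dp": [0, 0, 0.003], "twist": [0, 0, 0], "grip": 0.0}
    - {"dp": [0, 0, 0.003], "twist": [0, 0, 0], "grip": 0.0}
    - {"dp": [0, 0, 0.003], "twist": [0, 0, 0], "grip": 0.0}
    - {"dp": [0, 0, 0], "twist": [0, 0, 0], "grip": 0.0}

```text
time: 21.03
position: [0.5856, -0.031, 0.0982]
orientation: [[0.148, 0.989, -0.001], [0.989, -0.148, 0.0], [-0.0, -0.001, -1.0]]
ft_force: [0.3, -0.5, -0.7]
grip_width: 0.09
gripper_force: 58.8
```

Request:
move_arm:
  increments:
    - {"dp": [0, 0, 0.004], "twist": [0, 0, 0], "grip": 0.0}
    - {"dp": [0, 0, 0.004], "twist": [0, 0, 0], "grip": 0.0}
    - {"dp": [0, 0, 0.004], "twist": [0, 0, 0], "grip": 0.0}
    - {"dp": [0, 0, 0.004], "twist": [0, 0, 0], "grip": 0.0}
    - {"dp": [0, 0, 0], "twist": [0, 0, 0], "grip": 0.0}

```text
time: 21.45
position: [0.5854, -0.031, 0.0819]
orientation: [[0.148, 0.989, -0.001], [0.989, -0.148, 0.0], [-0.0, -0.001, -1.0]]
ft_force: [0.4, 0.6, -0.1]
grip_width: 0.091
gripper_force: 58.8
```

Request:
move_arm:
  increments:
    - {"dp": [0, 0, 0.004], "twist": [0, 0, 0], "grip": 0.0}
    - {"dp": [0, 0, 0.004], "twist": [0, 0, 0], "grip": 0.0}
    - {"dp": [0, 0, 0.004], "twist": [0, 0, 0], "grip": 0.0}
    - {"dp": [0, 0, 0.004], "twist": [0, 0, 0], "grip": 0.0}
    - {"dp": [0, 0, 0.003], "twist": [0, 0, 0], "grip": 0.0}
    - {"dp": [0, 0, 0], "twist": [0, 0, 0], "grip": 0.0}

```text
time: 21.95
position: [0.5855, -0.031, 0.0631]
orientation: [[0.148, 0.989, -0.001], [0.989, -0.148, 0.0], [-0.0, -0.001, -1.0]]
ft_force: [-0.0, -0.0, -1.7]
grip_width: 0.093
gripper_force: 58.8
```

Request:
move_arm:
  increments:
    - {"dp": [0, 0, 0.002], "twist": [0, 0, 0], "grip": 0.0}
    - {"dp": [0, 0, 0.002], "twist": [0, 0, 0], "grip": 0.0}
    - {"dp": [0, 0, 0.001], "twist": [0, 0, 0], "grip": 0.0}
    - {"dp": [0, 0, 0], "twist": [0, 0, 0], "grip": 0.0}

```text
time: 22.28
position: [0.5858, -0.031, 0.0587]
orientation: [[0.148, 0.989, -0.0], [0.989, -0.148, -0.0], [-0.0, -0.0, -1.0]]
ft_force: [-0.3, 0.0, -1.5]
grip_width: 0.087
gripper_force: 58.8
```

Request:
move_arm:
  increments:
    - {"dp": [0, 0, 0.001], "twist": [0, 0, 0], "grip": 0.0}
    - {"dp": [0, 0, 0.001], "twist": [0, 0, 0], "grip": 0.0}
    - {"dp": [0, 0, 0.001], "twist": [0, 0, 0], "grip": 0.0}
    - {"dp": [0, 0, 0], "twist": [0, 0, 0], "grip": 0.0}

```text
time: 22.62
position: [0.5862, -0.0311, 0.0562]
orientation: [[0.148, 0.989, 0.001], [0.989, -0.148, -0.0], [0.0, 0.001, -1.0]]
ft_force: [0.5, -0.4, 2.2]
grip_width: 0.093
gripper_force: 59.4
```

Contact is starting at the expected height of 0.056. One more millimetre to confirm the floor.

Request:
move_arm:
  increments:
    - {"dp": [0, 0, 0.001], "twist": [0, 0, 0], "grip": 0.0}
    - {"dp": [0, 0, 0.0005], "twist": [0, 0, 0], "grip": 0.0}
    - {"dp": [0, 0, 0], "twist": [0, 0, 0], "grip": 0.0}

```text
time: 22.87
position: [0.5866, -0.0311, 0.0561]
orientation: [[0.148, 0.989, 0.002], [0.989, -0.148, -0.0], [0.0, 0.002, -1.0]]
ft_force: [-5.7, 0.1, 23.0]
grip_width: 0.091
gripper_force: 62.5
```

Request:
move_arm:
  increments:
    - {"dp": [0, 0, -0.001], "twist": [0, 0, 0], "grip": 0.0}
    - {"dp": [0, 0, 0], "twist": [0, 0, 0], "grip": 0.04}
    - {"dp": [0, 0, 0], "twist": [0, 0, 0], "grip": 0.04}
    - {"dp": [0, 0, 0], "twist": [0, 0, 0], "grip": 0.04}
    - {"dp": [0, 0, -0.01], "twist": [0, 0, 0], "grip": 0.04}
    - {"dp": [0, 0, -0.025], "twist": [0, 0, 0], "grip": 0.04}
    - {"dp": [0, 0, -0.035], "twist": [0, 0, 0], "grip": 0.05}
    - {"dp": [0, 0, -0.04], "twist": [0, 0, 0], "grip": 0.05}
    - {"dp": [0, 0, -0.04], "twist": [0, 0, 0], "grip": 0.05}
    - {"dp": [0, 0, -0.04], "twist": [0, 0, 0], "grip": 0.05}
    - {"dp": [0, 0, -0.005], "twist": [0, 0, 0], "grip": 0.05}
    - {"dp": [0, 0, 0], "twist": [0, 0, 0], "grip": 0.05}

```text
time: 23.87
position: [0.5872, -0.0311, 0.2541]
orientation: [[0.148, 0.989, 0.006], [0.989, -0.148, -0.0], [0.001, 0.005, -1.0]]
ft_force: [-0.1, -0.3, -0.5]
grip_width: 0.587
gripper_force: 0.0
```

```bash
python3 d.py .4656 .3598 .25 -8.05; cat > k.py <<'E'
from u import *
I=img('N');p=np.load('H.npy')
a,b=.0045,.05
for c in K: 
    for x in (-.02,0,.02): 
        q=proj(c,T(p,[(x,y,.084) for y in np.linspace(-.045,.045,9)])).astype(np.float32);print(c,x,cv2.remap(I[c].mean(2).astype(np.float32),q[:,0],q[:,1],1).ravel().astype(int))
for s in (1.2,.7):
    e=[((a,-.046,.072),(a,.046,.072)),((-a,-.046,.072),(-a,.046,.072)),((-a,b,.072),(a,b,.072)),((-a,-b,.072),(a,-b,.072))]
    print(*refine({'top':e,'side':e},[p[0],p[1],.009,p[3]],I,s))
E
python3 v.py N 4 240 310 110 210 330 331 185 186 3; python3 k.py
```

```text
t 23.8667 p [ 0.5872 -0.0311  0.2541] yaw -8.53 tilt x,y [ 0.0055 -0.0003] w 0.58731352302246 F [-0.0988 -0.2765 -0.5025] gf 0.0 q [-0.0529  0.3963  0.2881  1.4571 -0.      1.6668]
dp now-axes [ 0.3685 -0.1782  0.0033]
dp target-axes [ 0.37   -0.1751  0.0041] twist z -0.48170958538943864
(400, 290, 3)
side -0.02 [114 114 114 114 113 110 109 106 110]
side 0 [169 159 163 163 162 161 158 157 158]
side 0.02 [113 114 114 112 113 109 111 110 111]
top -0.02 [74 76 76 78 78 78 78 79 79]
top 0 [74 75 76 76 78 78 79 80 79]
top 0.02 [73 75 76 77 79 80 80 81 79]
[ 0.5866 -0.0315  0.011  -0.1296] -625.9593 -633.6311645507812
[ 0.5849 -0.0409  0.0229 -0.1282] -749.9882 -780.1031494140625
```

The side view shows the cassette's white top edge along the slot at home height. Going back to the tank.

Request:
move_arm:
  increments:
    - {"dp": [0.015, -0.007, 0], "twist": [0, 0, -0.48], "grip": 0.05}
    - {"dp": [0.03, -0.0142, 0], "twist": [0, 0, 0], "grip": 0.05}
    - {"dp": [0.036, -0.017, 0], "twist": [0, 0, 0], "grip": 0.05}
    - {"dp": [0.036, -0.017, 0], "twist": [0, 0, 0], "grip": 0.05}
    - {"dp": [0.036, -0.017, 0], "twist": [0, 0, 0], "grip": 0.05}
    - {"dp": [0.036, -0.017, 0], "twist": [0, 0, 0], "grip": 0.05}
    - {"dp": [0.036, -0.017, 0], "twist": [0, 0, 0], "grip": 0.05}
    - {"dp": [0.036, -0.017, 0], "twist": [0, 0, 0], "grip": 0.05}
    - {"dp": [0.036, -0.017, 0], "twist": [0, 0, 0], "grip": 0.05}
    - {"dp": [0.036, -0.017, 0], "twist": [0, 0, 0], "grip": 0.05}
    - {"dp": [0.025, -0.012, 0], "twist": [0, 0, 0], "grip": 0.05}
    - {"dp": [0.012, -0.006, 0], "twist": [0, 0, 0], "grip": 0.05}

```text
time: 25.17
position: [0.4626, 0.3628, 0.2494]
orientation: [[0.137, 0.991, -0.001], [0.991, -0.137, -0.0], [-0.001, -0.001, -1.0]]
ft_force: [0.0, 0.8, -1.0]
grip_width: 0.584
gripper_force: 0.0
```

```bash
python3 d.py .4656 .3598 .119 -8.05
```

```text
t 25.1667 p [0.4626 0.3628 0.2494] yaw -7.89 tilt x,y [-0.0015 -0.0004] w 0.5835481252690572 F [ 0.0254  0.8161 -1.0179] gf 0.0 q [0.6648 0.4027 0.2858 1.4553 0.0006 2.3733]
dp now-axes [-0.0025  0.0036  0.1304]
dp target-axes [-0.0025  0.0034  0.1304] twist z 0.1578789021415048
```

Request:
move_arm:
  increments:
    - {"dp": [-0.0025, 0.0034, 0], "twist": [0, 0, 0.16], "grip": 0.05}
    - {"dp": [0, 0, 0.025], "twist": [0, 0, 0], "grip": 0.05}
    - {"dp": [0, 0, 0.03], "twist": [0, 0, 0], "grip": 0.05}
    - {"dp": [0, 0, 0.03], "twist": [0, 0, 0], "grip": 0.05}
    - {"dp": [0, 0, 0.025], "twist": [0, 0, 0], "grip": 0.05}
    - {"dp": [0, 0, 0.012], "twist": [0, 0, 0], "grip": 0.05}
    - {"dp": [0, 0, 0.008], "twist": [0, 0, 0], "grip": 0.05}
    - {"dp": [0, 0, 0], "twist": [0, 0, 0], "grip": 0.05}

```text
time: 25.83
position: [0.467, 0.3555, 0.1188]
orientation: [[0.144, 0.99, -0.002], [0.99, -0.144, -0.002], [-0.002, -0.002, -1.0]]
ft_force: [-0.9, 0.2, -0.7]
grip_width: 0.586
gripper_force: 0.0
```

Request:
move_arm:
  increments:
    - {"dp": [0, 0, 0], "twist": [0, 0, 0], "grip": 0.03}
    - {"dp": [0, 0, 0], "twist": [0, 0, 0], "grip": 0.02}
    - {"dp": [0, 0, 0], "twist": [0, 0, 0], "grip": 0.0}
    - {"dp": [0, 0, 0], "twist": [0, 0, 0], "grip": 0.0}
    - {"dp": [0, 0, 0], "twist": [0, 0, 0], "grip": 0.0}
    - {"dp": [0, 0, 0], "twist": [0, 0, 0], "grip": 0.0}
    - {"dp": [0, 0, 0], "twist": [0, 0, 0], "grip": 0.0}

```text
time: 26.42
position: [0.4673, 0.3573, 0.1214]
orientation: [[0.143, 0.99, 0.0], [0.99, -0.143, 0.001], [0.001, 0.0, -1.0]]
ft_force: [-5.2, 0.1, 7.5]
grip_width: 0.147
gripper_force: 59.0
```

```bash
python3 d.py
```

```text
t 26.4167 p [0.4673 0.3573 0.1214] yaw -8.19 tilt x,y [0.0004 0.001 ] w 0.14726166373933455 F [-5.1943  0.1184  7.4654] gf 59.01437759399414 q [0.6525 0.4301 0.0027 1.1424 0.0006 2.3663]
```

Request:
move_arm:
  increments:
    - {"dp": [0, 0, -0.004], "twist": [0, 0, 0], "grip": 0.0}
    - {"dp": [0, 0, -0.008], "twist": [0, 0, 0], "grip": 0.0}
    - {"dp": [0, 0, -0.015], "twist": [0, 0, 0], "grip": 0.0}
    - {"dp": [0, 0, -0.025], "twist": [0, 0, 0], "grip": 0.0}
    - {"dp": [0, 0, -0.03], "twist": [0, 0, 0], "grip": 0.0}
    - {"dp": [0, 0, -0.03], "twist": [0, 0, 0], "grip": 0.0}
    - {"dp": [0, 0, -0.025], "twist": [0, 0, 0], "grip": 0.0}
    - {"dp": [0, 0, -0.015], "twist": [0, 0, 0], "grip": 0.0}
    - {"dp": [0, 0, -0.008], "twist": [0, 0, 0], "grip": 0.0}
    - {"dp": [-0.006, 0.003, 0], "twist": [0, 0, 0], "grip": 0.0}
    - {"dp": [-0.014, 0.0065, 0], "twist": [0, 0, 0], "grip": 0.0}
    - {"dp": [-0.022, 0.01, 0], "twist": [0, 0, 0], "grip": 0.0}

```text
time: 27.42
position: [0.4803, 0.3122, 0.2788]
orientation: [[0.141, 0.99, -0.002], [0.99, -0.141, -0.001], [-0.001, -0.002, -1.0]]
ft_force: [0.1, -0.3, -5.0]
grip_width: 0.148
gripper_force: 58.7
```

Request:
move_arm:
  increments:
    - {"dp": [-0.028, 0.013, 0], "twist": [0, 0, 0], "grip": 0.0}
    - {"dp": [-0.032, 0.015, 0], "twist": [0, 0, 0], "grip": 0.0}
    - {"dp": [-0.032, 0.015, 0], "twist": [0, 0, 0], "grip": 0.0}
    - {"dp": [-0.032, 0.015, 0], "twist": [0, 0, 0], "grip": 0.0}
    - {"dp": [-0.032, 0.015, 0], "twist": [0, 0, 0], "grip": 0.0}
    - {"dp": [-0.032, 0.015, 0], "twist": [0, 0, 0], "grip": 0.0}
    - {"dp": [-0.032, 0.015, 0], "twist": [0, 0, 0], "grip": 0.0}
    - {"dp": [-0.032, 0.015, 0], "twist": [0, 0, 0], "grip": 0.0}
    - {"dp": [-0.03, 0.014, 0], "twist": [0, 0, 0], "grip": 0.0}
    - {"dp": [-0.024, 0.011, 0], "twist": [0, 0, 0], "grip": 0.0}
    - {"dp": [-0.014, 0.0065, 0], "twist": [0, 0, 0], "grip": 0.0}
    - {"dp": [-0.007, 0.004, 0], "twist": [0, 0, 0], "grip": 0.0}

```text
time: 28.42
position: [0.5853, -0.0362, 0.2789]
orientation: [[0.146, 0.989, -0.002], [0.989, -0.146, -0.0], [-0.001, -0.002, -1.0]]
ft_force: [0.6, -0.4, -3.8]
grip_width: 0.151
gripper_force: 58.7
```

Request:
move_arm:
  increments:
    - {"dp": [0, 0, 0], "twist": [0, 0, 0.26], "grip": 0.0}
    - {"dp": [0, 0, 0], "twist": [0, 0, 0], "grip": 0.0}
    - {"dp": [0, 0, 0], "twist": [0, 0, 0], "grip": 0.0}

```text
time: 28.67
position: [0.5855, -0.0322, 0.2801]
orientation: [[0.147, 0.989, -0.001], [0.989, -0.147, 0.0], [0.0, -0.001, -1.0]]
ft_force: [-0.4, -0.6, -3.2]
grip_width: 0.15
gripper_force: 58.7
```

```bash
python3 v.py Q 4 215 310 110 245 330 331 185 186 5;python3 d.py .5857 -.0333 .1994 -8.45; cat > t.py <<'E'
from u import *
from bench import readout
import sys
o=readout.get_obs();p=np.array(o['position']);I=img(sys.argv[1])
e=lambda x0,y0,x1,y1,z:((x0,y0,z),(x1,y1,z))
h,g=.07,.055
seg={'side':[e(-h,-g,-h,g,.097),e(h,-g,h,g,.097),e(-g,h,g,h,.097),e(-g,-h,g,-h,.012),((h,-h,.03),(h,-h,.08)),((-h,-h,.03),(-h,-h,.08))]}
zt=p[2]-.1114-.003 if len(sys.argv)<3 else float(sys.argv[2])
p0=[p[0]+.0003,p[1]+.0023,zt,-.1475]
if len(sys.argv)>2: p0[:2]=[.586,-.031]
for s in (1.5,.8):
    print(p0,*refine(seg,p0,I,s)); print(*refine(seg,p0,I,s,free=(0,1,3)))
E
python3 t.py Q; echo orig seated; python3 t.py avg .085
```

```text
(540, 390, 3)
t 29.1667 p [ 0.5859 -0.0328  0.2804] yaw -8.46 tilt x,y [0.0001 0.    ] w 0.15247900099279044 F [-0.5465  0.4038 -4.0458] gf 58.7481164932251 q [-0.056   0.4052  0.3676  1.5332  0.      1.6625]
dp now-axes [-0.0005 -0.0001  0.081 ]
dp target-axes [-0.0005 -0.0001  0.081 ] twist z -0.010140486690204398
[np.float64(0.5862022970998539), np.float64(-0.03053873044000045), np.float64(0.16604544070115823), -0.1475] [ 0.5822 -0.041   0.1762 -0.1486] -1172.1633 -1269.882568359375
[ 0.5836 -0.0312  0.166  -0.1391] -1172.1633 -1248.9300537109375
[np.float64(0.5862022970998539), np.float64(-0.03053873044000045), np.float64(0.16604544070115823), -0.1475] [ 0.5838 -0.0319  0.1674 -0.1384] -1432.167 -1528.5892333984375
[ 0.5839 -0.0307  0.166  -0.1374] -1432.167 -1527.6734619140625
orig seated
[0.586, -0.031, 0.085, -0.1475] [ 0.5826 -0.041   0.0988 -0.1632] -816.18115 -904.5219116210938
[ 0.5847 -0.0289  0.085  -0.1608] -816.18115 -875.6549682617188
[0.586, -0.031, 0.085, -0.1475] [ 0.5844 -0.0298  0.0848 -0.1465] -1100.6917 -1162.4024658203125
[ 0.5843 -0.0298  0.085  -0.1476] -1100.6917 -1161.8729248046875
```

Tank is over the seat within about 1 mm. Lowering with force checks.

Request:
move_arm:
  increments:
    - {"dp": [0, 0, 0.008], "twist": [0, 0, 0.2], "grip": 0.0}
    - {"dp": [0, 0, 0.015], "twist": [0, 0, 0], "grip": 0.0}
    - {"dp": [0, 0, 0.018], "twist": [0, 0, 0], "grip": 0.0}
    - {"dp": [0, 0, 0.012], "twist": [0, 0, 0], "grip": 0.0}
    - {"dp": [0, 0, 0.008], "twist": [0, 0, 0], "grip": 0.0}
    - {"dp": [0, 0, 0.004], "twist": [0, 0, 0], "grip": 0.0}
    - {"dp": [0, 0, 0], "twist": [0, 0, 0], "grip": 0.0}

```text
time: 29.75
position: [0.5855, -0.033, 0.2146]
orientation: [[0.151, 0.989, -0.001], [0.989, -0.151, 0.0], [-0.0, -0.001, -1.0]]
ft_force: [0.3, 0.2, -3.5]
grip_width: 0.152
gripper_force: 58.7
```

Request:
move_arm:
  increments:
    - {"dp": [0, 0, 0.003], "twist": [0, 0, 0], "grip": 0.0}
    - {"dp": [0, 0, 0.003], "twist": [0, 0, 0], "grip": 0.0}
    - {"dp": [0, 0, 0.002], "twist": [0, 0, 0], "grip": 0.0}
    - {"dp": [0, 0, 0], "twist": [0, 0, 0], "grip": 0.0}

```text
time: 30.08
position: [0.5859, -0.033, 0.2072]
orientation: [[0.151, 0.989, -0.0], [0.989, -0.151, 0.0], [0.0, -0.0, -1.0]]
ft_force: [-0.1, -0.0, -3.3]
grip_width: 0.151
gripper_force: 58.7
```

Request:
move_arm:
  increments:
    - {"dp": [0, 0, 0.002], "twist": [0, 0, 0], "grip": 0.0}
    - {"dp": [0, 0, 0.002], "twist": [0, 0, 0], "grip": 0.0}
    - {"dp": [0, 0, 0.001], "twist": [0, 0, 0], "grip": 0.0}
    - {"dp": [0, 0, 0], "twist": [0, 0, 0], "grip": 0.0}

```text
time: 30.42
position: [0.5858, -0.033, 0.2022]
orientation: [[0.151, 0.989, -0.0], [0.989, -0.151, -0.0], [-0.0, -0.0, -1.0]]
ft_force: [0.0, -0.3, -4.2]
grip_width: 0.149
gripper_force: 58.7
```

Request:
move_arm:
  increments:
    - {"dp": [0, 0, 0.001], "twist": [0, 0, 0], "grip": 0.0}
    - {"dp": [0, 0, 0.001], "twist": [0, 0, 0], "grip": 0.0}
    - {"dp": [0, 0, 0], "twist": [0, 0, 0], "grip": 0.0}

```text
time: 30.67
position: [0.5859, -0.033, 0.2002]
orientation: [[0.151, 0.989, -0.0], [0.989, -0.151, 0.0], [-0.0, -0.0, -1.0]]
ft_force: [-0.5, -0.4, -4.0]
grip_width: 0.148
gripper_force: 58.7
```

Request:
move_arm:
  increments:
    - {"dp": [0, 0, 0.001], "twist": [0, 0, 0], "grip": 0.0}
    - {"dp": [0, 0, 0.001], "twist": [0, 0, 0], "grip": 0.0}
    - {"dp": [0, 0, 0], "twist": [0, 0, 0], "grip": 0.0}

```text
time: 30.92
position: [0.5857, -0.033, 0.1992]
orientation: [[0.151, 0.989, 0.001], [0.989, -0.151, -0.0], [-0.0, 0.001, -1.0]]
ft_force: [-6.7, -0.4, 8.2]
grip_width: 0.15
gripper_force: 60.5
```

Seated at the predicted height. Releasing, then rising and moving over the button with the gripper turned a quarter turn.

Request:
move_arm:
  increments:
    - {"dp": [0, 0, -0.001], "twist": [0, 0, 0], "grip": 0.0}
    - {"dp": [0, 0, 0], "twist": [0, 0, 0], "grip": 0.05}
    - {"dp": [0, 0, 0], "twist": [0, 0, 0], "grip": 0.05}
    - {"dp": [0, 0, 0], "twist": [0, 0, 0], "grip": 0.05}
    - {"dp": [0, 0, -0.01], "twist": [0, 0, 0], "grip": 0.05}
    - {"dp": [0, 0, -0.03], "twist": [0, 0, 0], "grip": 0.05}
    - {"dp": [0, 0, -0.03], "twist": [0, 0, 0], "grip": 0.05}
    - {"dp": [0, 0, -0.03], "twist": [0, 0, 0], "grip": 0.05}
    - {"dp": [0.0005, -0.035, 0], "twist": [0, 0, 0], "grip": 0.05}
    - {"dp": [0.0005, -0.035, 0], "twist": [0, 0, 0], "grip": 0.0}
    - {"dp": [0.0005, -0.035, 0], "twist": [0, 0, 0], "grip": 0.0}
    - {"dp": [0, -0.03, 0], "twist": [0, 0, 0], "grip": 0.0}

```text
time: 31.92
position: [0.451, -0.0109, 0.3001]
orientation: [[0.151, 0.989, 0.001], [0.989, -0.151, 0.0], [0.0, 0.001, -1.0]]
ft_force: [-0.8, -0.5, -0.4]
grip_width: 0.165
gripper_force: 0.0
```

Request:
move_arm:
  increments:
    - {"dp": [0, 0, 0], "twist": [0, 0, -7], "grip": 0.0}
    - {"dp": [0, 0, 0], "twist": [0, 0, -7], "grip": 0.0}
    - {"dp": [0, 0, 0], "twist": [0, 0, -7], "grip": 0.0}
    - {"dp": [0, 0, 0], "twist": [0, 0, -7], "grip": 0.0}
    - {"dp": [0, 0, 0], "twist": [0, 0, -7], "grip": 0.0}
    - {"dp": [0, 0, 0], "twist": [0, 0, -7], "grip": 0.0}
    - {"dp": [0, 0, 0], "twist": [0, 0, -7], "grip": 0.0}
    - {"dp": [0, 0, 0], "twist": [0, 0, -7], "grip": 0.0}
    - {"dp": [0, 0, 0], "twist": [0, 0, -7], "grip": 0.0}
    - {"dp": [0, 0, 0], "twist": [0, 0, -7], "grip": 0.0}
    - {"dp": [0, 0, 0], "twist": [0, 0, -7], "grip": 0.0}
    - {"dp": [0, 0, 0], "twist": [0, 0, -7], "grip": 0.0}

```text
time: 32.92
position: [0.4528, -0.0111, 0.3003]
orientation: [[-0.969, 0.247, 0.001], [0.247, 0.969, -0.0], [-0.001, 0.0, -1.0]]
ft_force: [-0.1, -0.5, -0.9]
grip_width: 0.001
gripper_force: 0.0
```

```bash
python3 d.py .4525 -.0112 .12 81.5;python3 v.py W 4 215 310 110 245 330 331 185 186 5; python3 t.py W .085
```

```text
t 32.9167 p [ 0.4528 -0.0111  0.3003] yaw 75.67 tilt x,y [ 0.0008 -0.    ] w 0.001363048796959693 F [-0.1412 -0.5382 -0.8934] gf 0.0 q [-0.0246  0.1145  0.0357  1.4912 -0.      0.2254]
dp now-axes [ 0.0004 -0.0002  0.1803]
dp target-axes [ 0.0003 -0.0001  0.1803] twist z -5.82583670387703
(540, 390, 3)
[0.586, -0.031, 0.085, -0.1475] [ 0.5828 -0.0401  0.0973 -0.1657] -828.3822 -900.6221923828125
[ 0.5848 -0.0294  0.085  -0.1631] -828.3822 -879.4663696289062
[0.586, -0.031, 0.085, -0.1475] [ 0.5844 -0.0294  0.0841 -0.1493] -1091.7909 -1155.4559326171875
[ 0.5843 -0.0302  0.085  -0.1496] -1091.7909 -1155.289794921875
```

The tank fit matches the original seated pose to within half a millimetre. Now the button.

Request:
move_arm:
  increments:
    - {"dp": [0, 0, 0.02], "twist": [0, 0, -5.8], "grip": 0.0}
    - {"dp": [0, 0, 0.035], "twist": [0, 0, 0], "grip": 0.0}
    - {"dp": [0, 0, 0.04], "twist": [0, 0, 0], "grip": 0.0}
    - {"dp": [0, 0, 0.035], "twist": [0, 0, 0], "grip": 0.0}
    - {"dp": [0, 0, 0.025], "twist": [0, 0, 0], "grip": 0.0}
    - {"dp": [0, 0, 0.015], "twist": [0, 0, 0], "grip": 0.0}
    - {"dp": [0, 0, 0.01], "twist": [0, 0, 0], "grip": 0.0}
    - {"dp": [0, 0, 0], "twist": [0, 0, 0], "grip": 0.0}
    - {"dp": [0, 0, 0], "twist": [0, 0, 0], "grip": 0.0}

```text
time: 34.17
position: [0.4524, -0.0111, 0.1195]
orientation: [[-0.988, 0.155, -0.001], [0.155, 0.988, -0.0], [0.001, -0.0, -1.0]]
ft_force: [0.4, 0.0, 0.7]
grip_width: -0.001
gripper_force: 0.0
```

Request:
move_arm:
  increments:
    - {"dp": [0, 0, 0.003], "twist": [0, 0, 0], "grip": 0.0}
    - {"dp": [0, 0, 0.003], "twist": [0, 0, 0], "grip": 0.0}
    - {"dp": [0, 0, 0], "twist": [0, 0, 0], "grip": 0.0}

```text
time: 34.42
position: [0.4528, -0.0112, 0.1135]
orientation: [[-0.988, 0.154, 0.0], [0.154, 0.988, -0.0], [-0.0, 0.0, -1.0]]
ft_force: [-0.2, -0.0, 0.1]
grip_width: -0.001
gripper_force: 0.0
```

Request:
move_arm:
  increments:
    - {"dp": [0, 0, 0.003], "twist": [0, 0, 0], "grip": 0.0}
    - {"dp": [0, 0, 0.003], "twist": [0, 0, 0], "grip": 0.0}
    - {"dp": [0, 0, 0], "twist": [0, 0, 0], "grip": 0.0}

```text
time: 34.67
position: [0.4524, -0.0111, 0.1069]
orientation: [[-0.988, 0.154, -0.001], [0.154, 0.988, 0.0], [0.001, -0.0, -1.0]]
ft_force: [-0.2, 0.3, -0.2]
grip_width: 0.001
gripper_force: 0.0
```

Request:
move_arm:
  increments:
    - {"dp": [0, 0, 0.003], "twist": [0, 0, 0], "grip": 0.0}
    - {"dp": [0, 0, 0.002], "twist": [0, 0, 0], "grip": 0.0}
    - {"dp": [0, 0, 0], "twist": [0, 0, 0], "grip": 0.0}

```text
time: 34.92
position: [0.4524, -0.0111, 0.102]
orientation: [[-0.988, 0.154, -0.001], [0.154, 0.988, 0.0], [0.001, -0.0, -1.0]]
ft_force: [0.8, 0.0, -0.1]
grip_width: 0.003
gripper_force: 0.0
```

Request:
move_arm:
  increments:
    - {"dp": [0, 0, 0.002], "twist": [0, 0, 0], "grip": 0.0}
    - {"dp": [0, 0, 0.002], "twist": [0, 0, 0], "grip": 0.0}
    - {"dp": [0, 0, 0], "twist": [0, 0, 0], "grip": 0.0}

```text
time: 35.17
position: [0.4525, -0.0111, 0.098]
orientation: [[-0.988, 0.154, -0.0], [0.154, 0.988, 0.0], [0.0, -0.0, -1.0]]
ft_force: [0.3, -0.2, -0.7]
grip_width: -0.002
gripper_force: 0.0
```

Request:
move_arm:
  increments:
    - {"dp": [0, 0, 0.004], "twist": [0, 0, 0], "grip": 0.0}
    - {"dp": [0, 0, 0.004], "twist": [0, 0, 0], "grip": 0.0}
    - {"dp": [0, 0, 0], "twist": [0, 0, 0], "grip": 0.0}

```text
time: 35.42
position: [0.4522, -0.0111, 0.0896]
orientation: [[-0.988, 0.154, -0.001], [0.154, 0.988, 0.0], [0.001, -0.0, -1.0]]
ft_force: [-0.4, -0.1, -0.6]
grip_width: -0.004
gripper_force: 0.0
```

Request:
move_arm:
  increments:
    - {"dp": [0, 0, 0.004], "twist": [0, 0, 0], "grip": 0.0}
    - {"dp": [0, 0, 0.004], "twist": [0, 0, 0], "grip": 0.0}
    - {"dp": [0, 0, 0.004], "twist": [0, 0, 0], "grip": 0.0}
    - {"dp": [0, 0, 0], "twist": [0, 0, 0], "grip": 0.0}

```text
time: 35.75
position: [0.4522, -0.0111, 0.0775]
orientation: [[-0.988, 0.154, -0.001], [0.154, 0.988, -0.0], [0.001, -0.0, -1.0]]
ft_force: [-0.1, -0.0, -0.0]
grip_width: -0.001
gripper_force: 0.0
```

Request:
move_arm:
  increments:
    - {"dp": [0, 0, 0.003], "twist": [0, 0, 0], "grip": 0.0}
    - {"dp": [0, 0, 0.002], "twist": [0, 0, 0], "grip": 0.0}
    - {"dp": [0, 0, 0], "twist": [0, 0, 0], "grip": 0.0}

```text
time: 36.0
position: [0.4525, -0.0111, 0.073]
orientation: [[-0.988, 0.154, -0.0], [0.154, 0.988, 0.0], [0.0, -0.0, -1.0]]
ft_force: [-0.0, -0.1, 0.2]
grip_width: -0.003
gripper_force: 0.0
```

Request:
move_arm:
  increments:
    - {"dp": [0, 0, 0.002], "twist": [0, 0, 0], "grip": 0.0}
    - {"dp": [0, 0, 0.002], "twist": [0, 0, 0], "grip": 0.0}
    - {"dp": [0, 0, 0], "twist": [0, 0, 0], "grip": 0.0}

```text
time: 36.25
position: [0.4528, -0.0111, 0.0693]
orientation: [[-0.988, 0.154, 0.0], [0.154, 0.988, -0.0], [-0.0, 0.0, -1.0]]
ft_force: [-0.2, -0.1, 2.8]
grip_width: 0.0
gripper_force: 1.2
```

Request:
move_arm:
  increments:
    - {"dp": [0, 0, 0.002], "twist": [0, 0, 0], "grip": 0.0}
    - {"dp": [0, 0, 0.001], "twist": [0, 0, 0], "grip": 0.0}
    - {"dp": [0, 0, 0], "twist": [0, 0, 0], "grip": 0.0}

```text
time: 36.5
position: [0.4528, -0.0111, 0.0664]
orientation: [[-0.988, 0.154, 0.0], [0.154, 0.988, -0.0], [-0.0, 0.0, -1.0]]
ft_force: [1.1, 0.6, 3.3]
grip_width: 0.002
gripper_force: 2.0
```

Request:
move_arm:
  increments:
    - {"dp": [0, 0, 0.001], "twist": [0, 0, 0], "grip": 0.0}
    - {"dp": [0, 0, 0.001], "twist": [0, 0, 0], "grip": 0.0}
    - {"dp": [0, 0, 0], "twist": [0, 0, 0], "grip": 0.0}

```text
time: 36.75
position: [0.4529, -0.0112, 0.0649]
orientation: [[-0.988, 0.154, 0.001], [0.154, 0.988, -0.0], [-0.001, 0.0, -1.0]]
ft_force: [-3.4, 0.1, 15.6]
grip_width: 0.004
gripper_force: 7.8
```

The button bottomed at 15 N, so it has switched. Withdrawing straight up.

Request:
move_arm:
  increments:
    - {"dp": [0, 0, -0.005], "twist": [0, 0, 0], "grip": 0.0}
    - {"dp": [0, 0, -0.02], "twist": [0, 0, 0], "grip": 0.0}
    - {"dp": [0, 0, -0.035], "twist": [0, 0, 0], "grip": 0.0}
    - {"dp": [0, 0, -0.04], "twist": [0, 0, 0], "grip": 0.0}
    - {"dp": [0, 0, -0.04], "twist": [0, 0, 0], "grip": 0.0}
    - {"dp": [0, 0, -0.04], "twist": [0, 0, 0], "grip": 0.0}
    - {"dp": [0, 0, -0.03], "twist": [0, 0, 0], "grip": 0.0}
    - {"dp": [0, 0, -0.01], "twist": [0, 0, 0], "grip": 0.0}
    - {"dp": [0, 0, 0], "twist": [0, 0, 0], "grip": 0.0}
    - {"dp": [0, 0, 0], "twist": [0, 0, 0], "grip": 0.0}
    - {"dp": [0, 0, 0], "twist": [0, 0, 0], "grip": 0.0}

```text
time: 37.67
position: [0.4522, -0.0111, 0.2832]
orientation: [[-0.988, 0.154, -0.002], [0.154, 0.988, 0.0], [0.002, -0.0, -1.0]]
ft_force: [0.8, 1.1, -1.1]
grip_width: 0.004
gripper_force: 0.0
```

```bash
python3 v.py Z 4 215 310 110 245 330 331 185 186 4; python3 t.py Z .085|tail -1; python3 - <<'E'
from u import *
a,b=np.load('pics/side_avg.npy'),np.load('pics/side_Z.npy')
d=cv2.GaussianBlur(np.abs(a-b).max(2),(0,0),1.5)>22
n,l,s,c=cv2.connectedComponentsWithStats(d.astype(np.uint8))
print([(x[:5].tolist()) for x in s[1:] if x[4]>15])
# button LED / brightness change
p=np.load('H.npy');q=proj('side',T(p,[(-.135,0,.073)]))[0];print(q,a[200:208,222:230].mean(),b[200:208,222:230].mean())
E
```

```text
(540, 390, 3)
[ 0.5843 -0.0303  0.085  -0.1526] -1089.2639 -1152.1004638671875
[[0, 0, 106, 209, 11311], [89, 0, 44, 76, 1834], [182, 0, 61, 153, 6178], [0, 84, 15, 55, 444], [0, 168, 5, 12, 45], [0, 195, 64, 28, 952], [0, 231, 164, 72, 4078], [254, 287, 21, 41, 381], [237, 302, 14, 8, 52], [239, 309, 22, 23, 336], [242, 330, 23, 14, 183]]
[225.411  204.6314] 110.6970486111111 114.15885416666667
```

```bash
python3 -c "
from bench import arm;print(arm.hand_in())"
```

```text
the job is handed in; nothing more can be done
None
```

I handed the job in at about 38 s: the cassette is fully down in its slot, the tank is back on the basin in its original pose, and the power button was pressed to its stop. The first grip on the tank's handle closed on air; I went lower, and it held.

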